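# Fit the last deck board into a stockroom riser shelf

## Task

Fit the loose wooden board into the open bay of the low riser shelf: hold it slanted with its tongue edge down, feel the tongue fully home into the groove of the deck, then lower the far edge until the board lies flat and locked, its ends in line with the deck's ends, and let go. Work gently: do not ram, force or drop the board onto the shelf, and leave the carton, the tape roll and the black box where they are.

Things in the scene. Friction and masses are not known exactly. Their poses are not given: they have to be found in the camera images.
- board: Loose pale wooden board, 0.34 kg, 22 mm thick, 180 mm long (its y). z: out of its top; -x: to the tongue edge; +x: to the plain edge. Origin on its underside, below the grip strip. Full thickness from x = -38 to +56 mm, top face from x = -56 to +56. Starts flat on the bench, left or right of the shelf. Balanced within 6 mm of the strip.
- grip (a point): Where to grasp the board: centre of the darker wooden strip standing on its top, 38 mm above its underside, 16 mm above its top face; board's axes. The strip is 14 mm thick (x), 130 mm long (y), 32 mm high.
- tongue (a point): Middle of the lower corner of the board's tongue tip, at x = -68, z = 7 mm in the board's frame, same axes. The tongue is 6 mm thick (board z 7 to 13) and runs from x = -68 to -46.8. Between it and the full thickness (board x -46.8 to -38) is a notch open below, ceiling at z = 15, that drops over the shelf's rib.
- riser: Low riser shelf, fixed: blue legs, orange beams, wooden deck 180 mm long (y), top 75 mm high. Origin on the bench under the nominal groove line; x: from the deck (x = -136 to -4 mm) over the open bay, away from the robot; y along the groove. Far beam x = 84 to 114, top 53 mm high: the plain edge lies on it. The board in place has the shelf's axes. Nothing stands above the deck.
- bay (a point): Nominal groove point of the shelf: over its origin at deck-top height, mid length, same axes. Groove in this frame (mm): upper lip x -11 to -4, z -5 to 0; slot z -15 to -5, back wall x = -11; floor z = -15 out to x = 18. True place differs: the deck with groove and rib is clamped up to 8 mm nearer or farther in x than given (point and beams stay; it does not give), so feel for it.
- rib (a point): Nominal top middle of the locking rib that ends the groove's floor (bay frame: x 12 to 18, z -15 to -9 mm), shifted with the deck. It bars a flat tongue: the slot has 4 mm play, the rib 6. Slanted 17 to 22 degrees, plain edge up, the tongue slides along its own slope over the rib to the back wall; then turn the board flat about the tongue's tip.
- beam (a point): Middle of the top of the far orange beam, where the board's plain edge comes to lie; shelf's axes. Lowered with the tip over 1.8 mm short of the back wall, the board lands on the rib and stays slanted. The contact force between board and shelf must never pass 25 N.
- carton: Bystander: closed brown carton 100 x 130 x 70 mm, on the other side of the shelf than the board; origin at the centre of its underside.
- tape: Bystander: roll of pale tape lying flat, 96 mm across, 48 mm high; origin at the centre of its underside.
- smallbox: Bystander: black box 60 x 90 x 50 mm; origin at the centre of its underside.

How it is judged (in metres and radians):
On the way:
1. the tongue has been brought into the groove with the board slanted (over 10 degrees) (x of tongue in the frame of bay between -0.0205 and 0.0005 m and y of tongue in the frame of bay between -0.015 and 0.015 m and z of tongue in the frame of bay between -0.0185 and -0.009 m and angle between tongue's own z axis and vertical above 0.175 rad), for 0.1 s.
At the end, for the whole second after the job is handed in: The board lies in the bay, at rest and let go: flat within 1.7 degrees, its tongue down on the groove's floor (within 3.5 mm) and in the groove (tip from 20.5 mm behind to 0.5 mm before the nominal groove line), its ends within 12 mm of the deck's ends, square to the shelf within 2.9 degrees (x of tongue in the frame of bay between -0.0205 and 0.0005 m and y of tongue in the frame of bay between -0.012 and 0.012 m and z of tongue in the frame of bay between -0.0185 and -0.0115 m and angle between the x axis of tongue and the x axis of bay, either way round below 0.05 rad and angle between tongue's own z axis and vertical below 0.03 rad and linear speed of board below 0.01 m/s and contact force between the fingers and board below 0.1 N); the robot touches nothing.
It fails at once if the board was pressed or dropped on the shelf with more than 25 N (contact force between board and riser above 25 N).
It fails at once if the carton was moved (over 15 mm) (distance of carton from where it was at the start of the episode above 0.015 m).
It fails at once if the tape roll was moved (over 15 mm) (distance of tape from where it was at the start of the episode above 0.015 m).
It fails at once if the black box was moved (over 15 mm) (distance of smallbox from where it was at the start of the episode above 0.015 m).
It also fails if it takes over 64 s, if anything falls off the work surface, if the arm or the gripper's body presses on something with over 40 N, if the wrist force passes 120 N, or if a joint passes its speed limit or range.

## Robot

A 7-joint arm with a two-finger parallel gripper is mounted at the origin on the work surface. World frame = base frame: x ahead of the robot, y to its left, z up, the work surface at z = 0. Lengths are in mm, angles in rad, forces in N, time in s.
With the tool pointing down it reaches from about 425 to 875 mm from the base axis. Payload 4.7 kg.
Tool frame: the origin (TCP) lies at the very end of the fingers, on their centre line; the grasp point (between the pads) lies 19 mm behind it; z points along the fingers, y is the direction in which the jaws open and shut (so a half turn about z gives the same grasp; the last joint's range is limited). The gripper opens to 87 mm and grips with 3 to 60 N. Pads are 19 mm wide; open, the fingers measure 117 mm over their backs; the gripper's body (75 mm by 190 mm) begins 51 mm behind the grasp point.
Start: joints at [-1.101, 0.321, -0.07, 1.45, 0.023, 1.371, -0.057], TCP at [286.147, 583.649, 222.587] pointing down, gripper open.
Joint ranges: [-2.86, 2.86], [-0.3, 2.09], [-1.38, 1.24], [0.06, 2.45], [-1.56, 4.7], [0.09, 2.05], [-2.69, 2.69]. Speed limits (rad/s): [2.57, 2.57, 3.14, 3.14, 3.14, 3.14, 3.14].

## Interface

Orientations are given as a unit quaternion [x, y, z, w].
In Python, from station import manip gives the robot as it stands. The module is installed in compiled form; this text tells all that it offers.
- The arm moves only by the tool jog_arm, never from a script. Its argument "series" is a list of rows, each a list of 5 numbers: the gripper's target within -1 to 1 (fully open at 1, half-way at 0, shut at -1), then the shift along the tool's x, y, z in m, then the turn about the tool's z in degrees. A call has 1 to 10 rows; each row is the pose to reach, as a shift and turn from the pose commanded when the call began, along the tool's axes at that moment; what a row does not reach only later rows make up. A row lasts 1/10 s, in which the tool goes at most 50 mm and 8.59 degrees, less where a joint would pass 70% of its speed; a pose out of reach is approached as far as the arm can. A call with a gripper value outside its range is refused whole. The fingers move at their own pace and stop on an object; "force" is the grip in N (left out, the last holds). Time passes only in rows, so rows that repeat a pose let the fingers close. It gives the time, the measured TCP pose, the force and the opening at its end, in the units of the state.
- manip.read_state(): the state, without advancing time (a new reading comes with each control period).
- manip.grab_frame(name): name is "scene" or "top"; returns a dict with "img" (384x512x3 uint8, blue, green, red), "vfov" (degrees; the focal length in pixels is half the picture's height over the tangent of half this angle, whatever the lens; pixels are square), "cx", "cy" (the principal point, pixels), "rvec" (rotation vector, rad) and "tvec" (3), from world to camera coordinates, as OpenCV has them. Camera axes: x right, y down, z forward; pixel columns grow to the right and rows downward; lengths in mm; the calibration is good to about 2 mm. A picture is of the moment at which its call begins. There is no depth.
- manip.finish_job(): hands the job in, once; it reports no verdict.
The state is a dict: "time": time; "joints": joint angles; "joint_vel": joint speeds; "tau": joint torques, N m; "tcp_pos": TCP position; "eef_rot": TCP orientation; "force": force on the tool from outside, world axes, zero at the start; "ft_torque": the same for the moment, N m; "width": finger opening in mm.
Only numpy, scipy, OpenCV 4.12 (cv2) and the standard library are available. Lean on these libraries where they do the work, as an engineer would, in place of code of your own. Each camera call takes 0.05 s, during which the arm holds its last target.

## Working session

There is one attempt and no reset: what is moved stays moved. The work goes in short steps, Python scripts to look and compute and a tool call to move; the robot and the scene stay as the last step left them, time stands still between calls to the robot, and variables do not carry over. Pictures are saved under pics/ and viewed, and the job is handed in when it is done.

Besides the shell and the picture viewer there is one more tool, called as name([rows], argument=value, ...), one row to a line, values as JSON. jog_arm: Moves the arm, as the interface text tells. Its arguments: {"type":"object","properties":{"series":{"type":"array"},"force":{"type":"number"}},"required":["series"]}

```bash
mkdir -p pics; cat > h.py <<'E'
import numpy as np, cv2
from station import manip
def K(f):
    h,w=f["img"].shape[:2]; fl=h/2/np.tan(np.radians(f["vfov"])/2)
    return np.array([[fl,0,f["cx"]],[0,fl,f["cy"]],[0,0,1.]])
def ray(f,px):
    R,_=cv2.Rodrigues(np.array(f["rvec"],float)); t=np.array(f["tvec"],float).ravel()
    c=-R.T@t; d=R.T@np.linalg.inv(K(f))@np.array([px[0],px[1],1.]); return c,d
def onz(f,px,z):
    c,d=ray(f,px); return c+d*(z-c[2])/d[2]
def proj(f,P):
    p,_=cv2.projectPoints(np.array(P,float).reshape(-1,3),np.array(f["rvec"],float),np.array(f["tvec"],float),K(f),np.array(f.get("dist",np.zeros(5)),float)); return p.reshape(-1,2)
E
python3 - <<'E'
from h import *
for n in("scene","top"):
    f=manip.grab_frame(n); print({k:v for k,v in f.items() if k!="img"}); cv2.imwrite(f"pics/{n}0.png",f["img"])
    R,_=cv2.Rodrigues(np.array(f["rvec"],float));print(-R.T@np.array(f["tvec"]).ravel())
print(manip.read_state())
E
```

```text
{'vfov': 54.39502472193396, 'cx': 256.3346576110761, 'cy': 189.64771613011447, 'rvec': array([ 1.5300404 ,  1.80236264, -0.94840961]), 'tvec': array([  91.5628191 , -232.71605385, 1323.00077285])}
[1212.88354685  122.34770307  571.67831676]
{'vfov': 49.05919702042026, 'cx': 261.52948198581987, 'cy': 185.76544362827494, 'rvec': array([ 2.15926312, -2.12087316,  0.22886295]), 'tvec': array([ -14.08993428,  543.64267491, 1077.21680093])}
[ 339.689532     29.00331414 1157.54557148]
{'time': 0.1, 'joints': array([-1.1009055 ,  0.32174492, -0.07008909,  1.45155336,  0.0226142 ,
        1.37083875, -0.05691528]), 'joint_vel': array([ 2.59188935e-04, -9.09921544e-04, -5.88790990e-04, -3.43811100e-03,
        1.16756014e-05, -1.05487386e-03, -3.12536835e-04]), 'tau': array([-7.35204285e-04, -4.92570984e+01, -4.06173728e-01, -3.13397884e+01,
       -6.40886463e-02,  3.94671725e-02,  6.24841073e-05]), 'tcp_pos': array([285.93396459, 583.16242329, 221.5733387 ]), 'eef_rot': array([ 2.25918238e-01,  9.74145871e-01, -8.66620301e-04, -1.45469996e-04]), 'force': array([ 0.38565161, -0.55026623, -0.90634611]), 'ft_torque': array([ 0.02244829, -0.02457664,  0.00866987]), 'width': 86.86903448754313}
```

View pics/scene0.png

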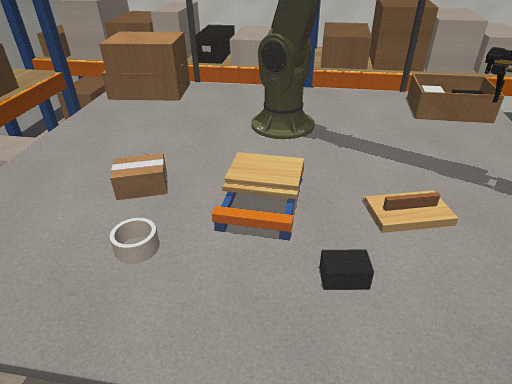

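View pics/top0.png

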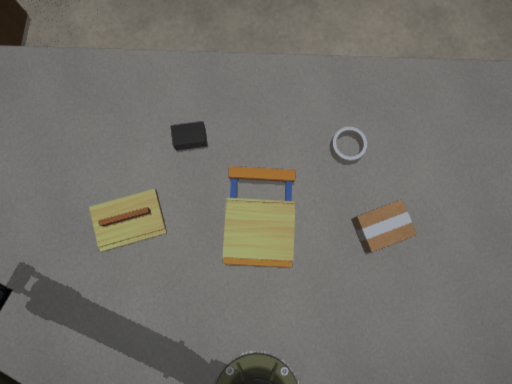

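The jog only offers tool-frame shifts and a turn about z. I'll check what the arm does with its orientation near the reach limit, since the interface allows out-of-reach poses. I'll measure the scene first.

```bash
python3 - <<'E'
from h import *
f=manip.grab_frame("top"); g=manip.grab_frame("scene")
im=f["img"]; hsv=cv2.cvtColor(im,cv2.COLOR_BGR2HSV)
big=cv2.resize(im[120:290,70:320],None,fx=3,fy=3,interpolation=cv2.INTER_CUBIC); cv2.imwrite("pics/t1.png",big)
big=cv2.resize(g["img"][140:300,200:470],None,fx=2.9,fy=2.9,interpolation=cv2.INTER_CUBIC); cv2.imwrite("pics/s1.png",big)
H,S,V=cv2.split(hsv)
def show(n,m,z):
    m=m.astype(np.uint8); cs,_=cv2.findContours(m,cv2.RETR_EXTERNAL,cv2.CHAIN_APPROX_NONE)
    for c in cs:
        if cv2.contourArea(c)>80:
            r=cv2.minAreaRect(c); b=cv2.boxPoints(r)
            print(n,np.round(r[0],1),np.round(r[1],1),round(r[2],1)," ctr",onz(f,r[0],z).round(1)[:2]," corners",[onz(f,q,z).round(1)[:2].tolist() for q in b], b.round(1).tolist())
for p in [(125,235),(125,216),(260,230),(260,174),(260,263),(190,135),(235,188)]: print(p,hsv[p[1],p[0]])
wood=(H>20)&(H<35)&(S>70)&(V>120); show("wood",wood,75)
show("strip",(H>5)&(H<20)&(S>90)&(V<160)&(V>40),54)
show("orange",(H<20)&(S>180)&(V>160),53)
show("black",(V<45),50)
E
```

```text
(125, 235) [ 28  90 158]
(125, 216) [ 12 150 124]
(260, 230) [ 26  95 158]
(260, 174) [ 17 169 157]
(260, 263) [ 18 166 157]
(190, 135) [ 0  0 45]
(235, 188) [110 146 136]
wood [258.8 229.2] [70.3 59.6] 2.3  ctr [425.5   1.8]  corners [[352.3, 92.5], [504.7, 91.1], [500.9, -91.7], [348.0, -85.7]] [[222.5, 257.6000061035156], [224.89999389648438, 198.10000610351562], [295.1000061035156, 200.89999389648438], [292.70001220703125, 260.3999938964844]]
wood [126.7 220. ] [46.  69.4] 74.7  ctr [443.1 339.3]  corners [[474.7, 441.8], [525.6, 274.9], [411.7, 237.4], [363.2, 401.9]] [[87.19999694824219, 207.0], [154.10000610351562, 188.6999969482422], [166.1999969482422, 233.0], [99.30000305175781, 251.3000030517578]]
strip [257. 262.] [68.3  6.7] 2.6  ctr [342.7   4.5]  corners [[336.8, 92.6], [353.7, 92.3], [348.5, -84.2], [331.6, -83.4]] [[222.6999969482422, 263.79998779296875], [223.0, 257.1000061035156], [291.29998779296875, 260.20001220703125], [291.0, 266.8999938964844]]
strip [391.1 237.2] [12.3 48.4] 69.0  ctr [ 412.4 -347.9]  corners [[403.6, -281.7], [451.5, -404.2], [421.3, -414.4]
[... 1592 characters left out ...]
 [192.  143.5] [15.2 34.4] 63.4  ctr [656.4 186.1]  corners [[652.6, 236.6], [698.2, 155.3], [660.1, 135.4], [615.2, 216.5]] [[173.1999969482422, 144.39999389648438], [204.0, 129.0], [210.8000030517578, 142.60000610351562], [180.0, 158.0]]
black [180.8 131.3] [12.4 16.7] 78.7  ctr [689.9 218.1]  corners [[701.8, 244.2], [712.3, 200.2], [678.0, 192.1], [667.7, 235.8]] [[171.39999389648438, 126.9000015258789], [187.6999969482422, 123.69999694824219], [190.1999969482422, 135.8000030517578], [173.8000030517578, 139.0]]
black [13. 22.] [44. 26.] 90.0  ctr [999.2 704.8]  corners [[1066.3, 749.3], [1069.0, 676.7], [933.3, 661.1], [930.9, 732.3]] [[-0.0, 0.0], [26.0, 0.0], [26.0, 44.0], [0.0, 44.0]]
```

jog_arm([
  [1,0,-0.05,0,0],
  [1,0,-0.1,0,0],
  [1,0,-0.15,0,0],
  [1,0,-0.2,0,0],
  [1,0,-0.25,0,0],
  [1,0,-0.3,0,0],
  [1,0,-0.3,0,0],
  [1,0,-0.3,0,0],
  [1,0,-0.3,0,0],
])

```text
time: 1.1
tcp_pos: [158.6, 323.4, 221.6]
eef_rot: [0.226, 0.974, -0.003, -0.001]
force: [-0.7, 0.5, 0.1]
width: 87.1
```

jog_arm([
  [1,0,-0.05,0,0],
  [1,0,-0.1,0,0],
  [1,0,-0.1,0,0],
  [1,0,-0.1,0,0],
])

```text
time: 1.5
tcp_pos: [96.0, 226.9, 138.4]
eef_rot: [0.211, 0.967, -0.135, 0.036]
force: [-0.8, 1.9, 0.8]
width: 86.8
```

```bash
python3 - <<'E'
from station import manip
s=manip.read_state(); print(s["joints"].round(3),s["tcp_pos"].round(1),s["eef_rot"].round(4))
E
```

```text
[-0.751 -0.301 -0.533  2.248 -0.05   1.417 -0.089] [ 96.  226.9 138.4] [ 0.2108  0.9675 -0.1348  0.0363]
```

View pics/t1.png

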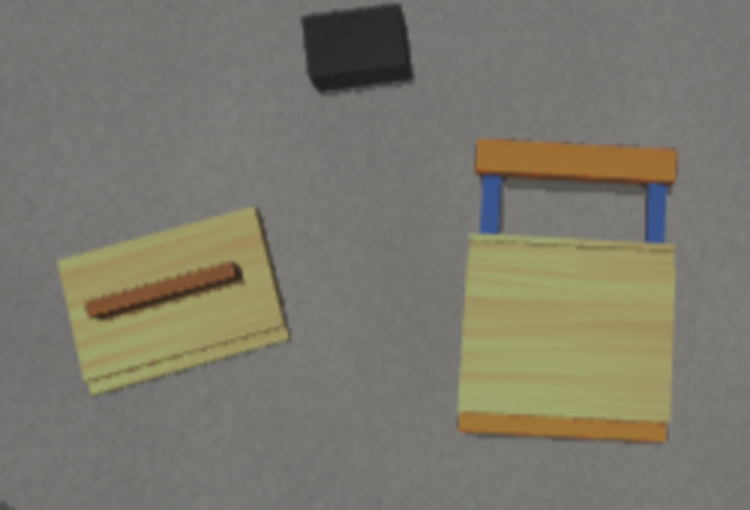

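View pics/s1.png

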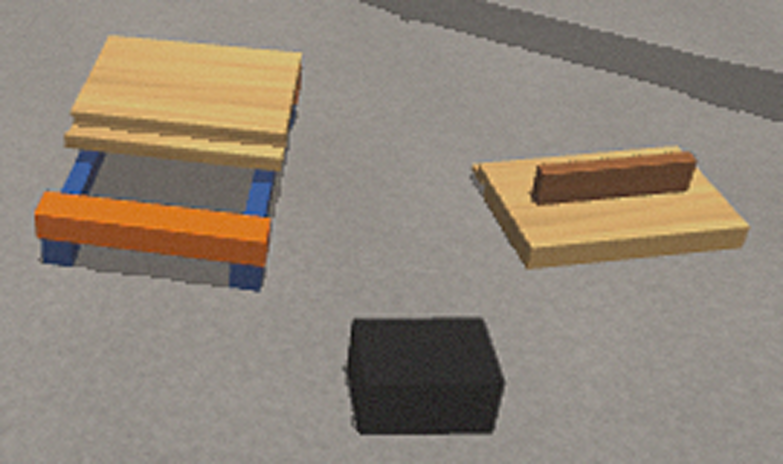

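The crops show the board left of the shelf, with its tongue edge (thin lip, lower side) facing the robot and the strip about 15° off square. The groove lip faces the bay. Past the inner limit the arm has tilted about 16°. Next I'll see whether the tilt persists as the new commanded pose.

jog_arm([
  [1,0,0,0,0],
  [1,0,0,0,0],
])

```text
time: 1.7
tcp_pos: [106.3, 235.7, 145.9]
eef_rot: [0.223, 0.966, -0.124, 0.036]
force: [-0.0, 0.9, 0.3]
width: 87.1
```

jog_arm([
  [1,0,0.05,0,0],
  [1,0,0.1,0,0],
  [1,0,0.15,0,0],
  [1,0,0.2,0,0],
  [1,0,0.2,0,0],
  [1,0,0.2,0,0],
])

```text
time: 2.3
tcp_pos: [193.9, 408.5, 98.3]
eef_rot: [0.223, 0.966, -0.126, 0.035]
force: [0.5, 0.2, 0.7]
width: 87.4
```

```bash
python3 - <<'E'
from station import manip
s=manip.read_state(); print(s["joints"].round(3),s["tcp_pos"].round(1),s["eef_rot"].round(4))
E
```

```text
[-0.743  0.246 -0.578  1.871  0.214  1.324 -0.287] [193.9 408.5  98.3] [ 0.2234  0.9659 -0.1264  0.0346]
```

The reached tilt becomes the new commanded pose, so small pushes at a reach limit let me steer the tool's tilt. I want the fingers pointing about 20° outward along the shelf's +x. I'll add a helper that converts world shifts to tool-axis shifts, then try the outer and upper limits.

```bash
cat >> h.py <<'E'
from scipy.spatial.transform import Rotation as Ro
def st():
    s=manip.read_state(); R=Ro.from_quat(s["eef_rot"]).as_matrix()
    print("t",round(s["time"],2),"tcp",s["tcp_pos"].round(1),"z",R[:,2].round(3),"x",R[:,0].round(3),"y",R[:,1].round(3),"F",np.array(s["force"]).round(1),"w",round(s["width"],1)); print(" j",s["joints"].round(3)); return s,R
def to(P):
    s,R=st(); d=R.T@(np.array(P,float)-s["tcp_pos"])/1000; print(" shift for",P,":",d.round(4),"rows>=",np.linalg.norm(d)/.05)
E
python3 -c "
from h import *
to([307,629,500])"
```

```text
t 2.3 tcp [193.9 408.5  98.3] z [ 0.01  -0.26  -0.966] x [-0.898  0.423 -0.123] y [ 0.44   0.868 -0.229] F [0.5 0.2 0.7] w 87.4
 j [-0.743  0.246 -0.578  1.871  0.214  1.324 -0.287]
 shift for [307, 629, 500] : [-0.0579  0.1494 -0.4439] rows>= 9.439135610931855
```

jog_arm([
  [1,-0.006,0.015,-0.045,0],
  [1,-0.012,0.03,-0.09,0],
  [1,-0.018,0.045,-0.135,0],
  [1,-0.024,0.06,-0.18,0],
  [1,-0.03,0.075,-0.225,0],
  [1,-0.036,0.09,-0.27,0],
  [1,-0.042,0.105,-0.315,0],
  [1,-0.048,0.12,-0.36,0],
  [1,-0.054,0.135,-0.405,0],
  [1,-0.058,0.149,-0.444,0],
])

```text
time: 3.3
tcp_pos: [292.6, 578.2, 401.7]
eef_rot: [0.229, 0.964, -0.137, 0.026]
force: [0.9, -0.3, -1.9]
width: 87.0
```

```bash
python3 -c "
from h import *
to([350,720,500])"
```

```text
t 3.3 tcp [292.6 578.2 401.7] z [-0.012 -0.275 -0.961] x [-0.894  0.434 -0.113] y [ 0.448  0.858 -0.251] F [ 0.9 -0.3 -1.9] w 87.0
 j [-1.254  0.536  0.116  0.834  0.048  2.034 -0.026]
 shift for [350, 720, 500] : [-0.0009  0.1227 -0.1343] rows>= 3.6381001108020605
```

jog_arm([
  [1,0,0.03,-0.033,0],
  [1,0,0.06,-0.067,0],
  [1,0,0.06,-0.067,0],
])

```text
time: 3.6
tcp_pos: [317.8, 611.3, 453.1]
eef_rot: [0.241, 0.965, -0.084, 0.06]
force: [3.1, -1.5, 0.0]
width: 87.2
```

```bash
python3 -c "
from h import *
st()"
```

```text
t 3.6 tcp [317.8 611.3 453.1] z [ 0.075 -0.191 -0.979] x [-0.876  0.456 -0.156] y [ 0.476  0.869 -0.133] F [ 3.1 -1.5  0. ] w 87.2
 j [-1.365  0.595  0.39   0.655 -0.057  2.053  0.034]
```

```bash
python3 -c "
from h import *
to([360,580,520])"
```

```text
t 3.6 tcp [317.8 611.3 453.1] z [ 0.075 -0.191 -0.979] x [-0.876  0.456 -0.156] y [ 0.476  0.869 -0.133] F [ 3.1 -1.5  0. ] w 87.2
 j [-1.365  0.595  0.39   0.655 -0.057  2.053  0.034]
 shift for [360, 580, 520] : [-0.0617 -0.016  -0.0563] rows>= 1.7010870606879451
```

jog_arm([
  [1,-0.015,-0.004,-0.014,0],
  [1,-0.031,-0.008,-0.028,0],
  [1,-0.046,-0.012,-0.042,0],
  [1,-0.062,-0.016,-0.056,0],
  [1,-0.062,-0.016,-0.056,0],
])

```text
time: 4.1
tcp_pos: [344.7, 575.0, 487.1]
eef_rot: [0.223, 0.971, -0.066, 0.053]
force: [-0.4, -0.8, -0.2]
width: 87.3
```

```bash
python3 -c "
from h import *
st()"
```

```text
t 4.1 tcp [344.7 575.  487.1] z [ 0.074 -0.153 -0.986] x [-0.895  0.426 -0.133] y [ 0.44   0.892 -0.105] F [-0.4 -0.8 -0.2] w 87.3
 j [-1.341  0.534  0.449  0.679 -0.082  2.053  0.146]
```

```bash
python3 -c "
from h import *
to([480,460,490])"
```

```text
t 4.1 tcp [344.7 575.  487.1] z [ 0.074 -0.153 -0.986] x [-0.895  0.426 -0.133] y [ 0.44   0.892 -0.105] F [-0.4 -0.8 -0.2] w 87.3
 j [-1.341  0.534  0.449  0.679 -0.082  2.053  0.146]
 shift for [480, 460, 490] : [-0.1704 -0.0434  0.0247] rows>= 3.552010996532268
```

jog_arm([
  [1,-0.04,-0.01,0.005,5],
  [1,-0.08,-0.02,0.01,10],
  [1,-0.12,-0.03,0.015,15],
  [1,-0.16,-0.04,0.02,20],
  [1,-0.17,-0.044,0.012,25],
  [1,-0.17,-0.044,-0.005,30],
  [1,-0.17,-0.044,-0.02,30],
])

```text
time: 4.8
tcp_pos: [471.7, 465.7, 518.8]
eef_rot: [0.464, 0.882, -0.045, 0.071]
force: [-0.8, 0.2, 0.1]
width: 86.9
```

```bash
python3 -c "
from h import *
to([480,460,560])"
```

```text
t 4.8 tcp [471.7 465.7 518.8] z [ 0.083 -0.145 -0.986] x [-0.56   0.812 -0.166] y [ 0.824  0.566 -0.014] F [-0.8  0.2  0.1] w 86.9
 j [-1.136  0.501  0.513  0.668 -0.082  2.052 -0.108]
 shift for [480, 460, 560] : [-0.0162  0.003  -0.0391] rows>= 0.8487604786165699
```

jog_arm([
  [1,-0.005,0.01,-0.03,5],
  [1,-0.01,0.02,-0.06,10],
  [1,-0.01,0.03,-0.09,15],
  [1,-0.01,0.03,-0.09,15],
])

```text
time: 5.2
tcp_pos: [449.4, 477.4, 621.0]
eef_rot: [0.544, 0.828, 0.058, 0.121]
force: [0.9, 2.4, -1.4]
width: 87.0
```

```bash
python3 -c "
from h import *
st()"
```

```text
t 5.2 tcp [449.4 477.4 621. ] z [ 0.264 -0.036 -0.964] x [-0.378  0.916 -0.138] y [0.888 0.4   0.228] F [ 0.9  2.4 -1.4] w 87.0
 j [-1.018  0.406  0.057  0.548  0.246  2.051 -0.43 ]
```

jog_arm([
  [1,0,0.005,-0.015,3],
  [1,0,0.01,-0.03,6],
  [1,0,0.01,-0.03,9],
  [1,0,0.01,-0.03,9],
])

```text
time: 5.6
tcp_pos: [445.5, 474.9, 643.2]
eef_rot: [0.606, 0.783, 0.082, 0.118]
force: [0.9, -0.6, 1.3]
width: 87.1
```

```bash
python3 -c "
from h import *
st()"
```

```text
t 5.6 tcp [445.5 474.9 643.2] z [ 0.283 -0.014 -0.959] x [-0.238  0.967 -0.085] y [0.929 0.253 0.271] F [ 0.9 -0.6  1.3] w 87.1
 j [-1.272  0.439  0.687  0.516 -0.097  2.053 -0.465]
```

```bash
python3 -c "
from h import *
to([600,270,630])"
```

```text
t 5.6 tcp [445.5 474.9 643.2] z [ 0.283 -0.014 -0.959] x [-0.238  0.967 -0.085] y [0.929 0.253 0.271] F [ 0.9 -0.6  1.3] w 87.1
 j [-1.272  0.439  0.687  0.516 -0.097  2.053 -0.465]
 shift for [600, 270, 630] : [-0.2339  0.0882  0.0594] rows>= 5.139602613770526
```

jog_arm([
  [1,-0.04,0.015,0.01,3],
  [1,-0.08,0.03,0.02,6],
  [1,-0.12,0.045,0.03,9],
  [1,-0.16,0.06,0.04,12],
  [1,-0.2,0.075,0.05,14],
  [1,-0.235,0.09,0.05,14],
  [1,-0.235,0.09,0.05,14],
])

```text
time: 6.3
tcp_pos: [602.1, 264.6, 636.6]
eef_rot: [0.699, 0.701, 0.093, 0.107]
force: [-0.5, -0.3, 0.3]
width: 87.2
```

```bash
python3 -c "
from h import *
st()"
```

```text
t 6.3 tcp [602.1 264.6 636.6] z [ 0.279 -0.019 -0.96 ] x [-0.001  1.    -0.02 ] y [0.96  0.007 0.279] F [-0.5 -0.3  0.3] w 87.2
 j [-0.929  0.366  0.76   0.648 -0.177  1.94  -0.32 ]
```

jog_arm([
  [1,0,0.01,-0.03,0],
  [1,0,0.02,-0.06,0],
  [1,0,0.02,-0.08,0],
  [1,0,0.02,-0.08,0],
])

```text
time: 6.7
tcp_pos: [585.8, 265.8, 693.7]
eef_rot: [0.693, 0.703, 0.112, 0.113]
force: [-0.6, -0.6, 0.7]
width: 87.1
```

```bash
python3 -c "
from h import *
st()"
```

```text
t 6.7 tcp [585.8 265.8 693.7] z [ 0.314  0.002 -0.949] x [-0.015  1.    -0.003] y [0.949 0.015 0.314] F [-0.6 -0.6  0.7] w 87.1
 j [-0.766  0.391  0.535  0.434 -0.119  2.053 -0.352]
```

jog_arm([
  [1,0,0,-0.01,0],
  [1,0,0,-0.02,0],
  [1,0,0,-0.02,0],
])

```text
time: 7.0
tcp_pos: [577.7, 263.0, 701.7]
eef_rot: [0.693, 0.702, 0.117, 0.116]
force: [0.2, -0.1, 0.3]
width: 87.2
```

```bash
python3 -c "
from h import *
st()"
```

```text
t 7.0 tcp [577.7 263.  701.7] z [ 0.325  0.003 -0.946] x [-0.012  1.    -0.001] y [0.946 0.012 0.325] F [ 0.2 -0.1  0.3] w 87.2
 j [-0.791  0.373  0.559  0.444 -0.116  2.053 -0.354]
```

```bash
python3 - <<'E'
from h import *
im=cv2.imread("pics/top0.png"); s=cv2.imread("pics/scene0.png")
a=cv2.resize(im[155:275,215:305],None,fx=5,fy=5,interpolation=cv2.INTER_CUBIC)
b=cv2.resize(im[180:260,80:175],None,fx=5,fy=5,interpolation=cv2.INTER_CUBIC)
cv2.imwrite("pics/ta.png",a);cv2.imwrite("pics/tb.png",b)
cv2.imwrite("pics/sa.png",cv2.resize(s[145:245,205:315],None,fx=6,fy=6,interpolation=cv2.INTER_CUBIC))
E
```

```text
(no output)
```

View pics/ta.png

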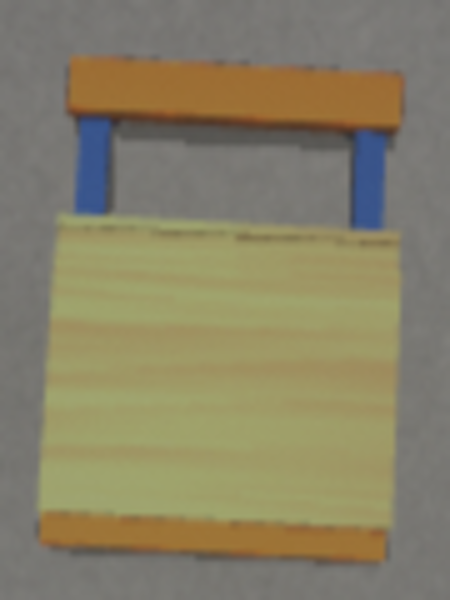

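View pics/tb.png

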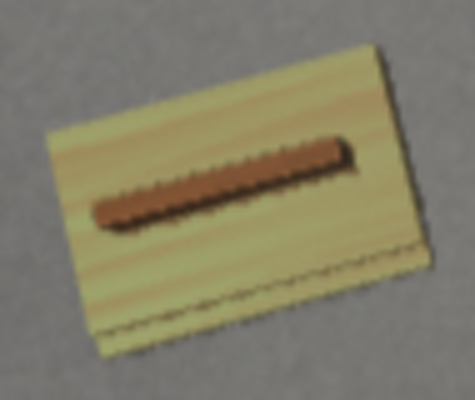

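View pics/sa.png

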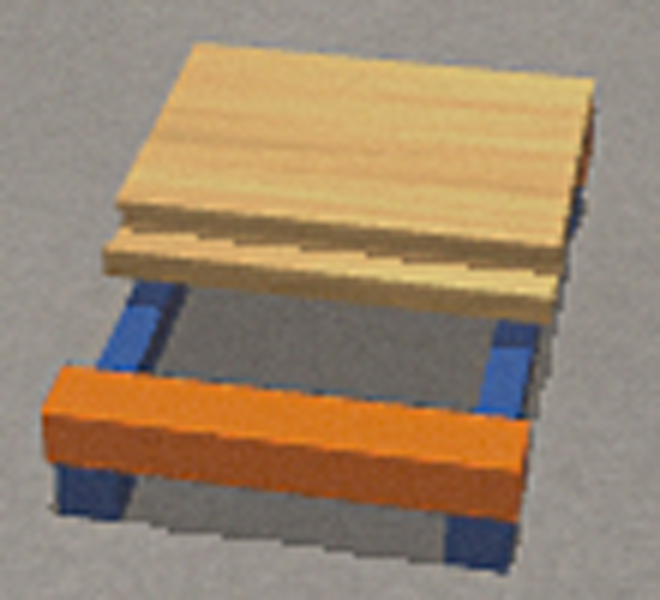

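```bash
python3 - <<'E'
from h import *
f=manip.grab_frame("top"); g=manip.grab_frame("scene")
def T(u,off,k): return ((u[0]+.5)/k-.5+off[0],(u[1]+.5)/k-.5+off[1])
def line(n,cam,a,b,off,k,z):
    A=onz(cam,T(a,off,k),z);B=onz(cam,T(b,off,k),z); d=A-B; 
    print(n,A.round(1)[:2],B.round(1)[:2],"mid",((A+B)/2).round(1)[:2],"len",round(np.linalg.norm(d),1),"yaw of y axis(deg)",round(np.degrees(np.arctan2(-d[0]*np.sign(d[1]),abs(d[1]))),2))
o=(215,155)
line("rib far x18 z66",f,(57,214),(399,231),o,5,66)
line("rib near x12 z66",f,(58,226),(399,240),o,5,66)
line("deck near x-136",f,(38,510),(390,527),o,5,75)
line("beam far x114",f,(70,56),(403,72),o,5,53)
line("beam near bottomside",f,(67,115),(401,131),o,5,53)
o=(205,145)
line("S lip x-4",g,(563,245),(118,203),o,6,75)
line("S deck near x-136",g,(594,80),(198,43),o,6,75)
line("S beam far x114",g,(527,472),(43,412),o,6,53)
line("S beam near x84",g,(530,420),(64,368),o,6,53)
line("S rib far? z66",g,(557,298),(105,248),o,6,66)
o=(80,180)
line("B far",f,(48,135),(378,44),o,5,22)
line("B topface near",f,(90,333),(422,240),o,5,22)
C=np.mean([onz(f,T(u,o,5),22) for u in [(48,135),(378,44),(90,333),(422,240)]],0);print("board ctr",C)
C=np.mean([onz(f,T(u,o,5),54) for u in [(94,206),(344,142)]],0);print("strip top ctr",C)
print("dist of strip top",[onz(f,T(u,o,5),54).round(1) for u in [(94,200),(341,139),(344,160),(100,225)]])
# scene view of board s1: offset (200,140), k=2.9
o=(200,140)
for n,a,b,z in [("SB far",(747,226),(528,248),22),("SB strip top far",(695,156),(540,166),54)]: line(n,g,a,b,o,2.9,z)
E
```

```text
rib far x18 z66 [507.9  88.8] [502.4 -90.9] mid [505.2  -1.1] len 179.7 yaw of y axis(deg) -1.74
rib near x12 z66 [501.5  88. ] [497.7 -90.9] mid [499.6  -1.4] len 179.0 yaw of y axis(deg) -1.24
deck near x-136 [354.8  93.3] [349.  -85.4] mid [351.9   3.9] len 178.8 yaw of y axis(deg) -1.85
beam far x114 [595.9  85.1] [591.1 -94.4] mid [593.5  -4.7] len 179.6 yaw of y axis(deg) -1.53
beam near bottomside [563.5  85.8] [558.6 -93.3] mid [561.1  -3.8] len 179.2 yaw of y axis(deg) -1.56
S lip x-4 [485.7  91.4] [482.8 -88. ] mid [484.3   1.7] len 179.4 yaw of y axis(deg) -0.95
S deck near x-136 [356.4  94.8] [349.6 -83.5] mid [353.    5.6] len 178.4 yaw of y axis(deg) -2.18
S beam far x114 [598.2  88.5] [591.6 -91.3] mid [594.9  -1.4] len 179.9 yaw of y axis(deg) -2.11
S beam near x84 [568.7  86.9] [564.5 -90.5] mid [566.6  -1.8] len 177.4 yaw of y axis(deg) -1.36
S rib far? z66 [508.9  91.3] [502.1 -89.1] mid [505.5   1.1] len 180.6 yaw of y axis(deg) -2.16
B far [482.3 456.8] [535.6 284. ] mid [509.  370.4] len 180.8 yaw of y axis(deg) 17.12
B topface near [377.5 425.6] [429.6 254.2] mid [403.6 339.9] len 179.1 yaw of y axis(deg) 16.91
board ctr [456.27018701 355.13092653  22.        ]
strip top ctr [459.65499434 354.59802844  54.        ]
dist of strip top [array([444.8, 418.1,  54. ]), array([479.1, 293. ,  54. ]), array([468.1, 290.7,  54. ]), array([431.9, 414. ,  54. ])]
SB far [483.6 456.6] [537.4 284.3] mid [510.5 370.4] len 180.5 yaw of y axis(deg) 17.34
SB strip top far [438.7 419.2] [471.7 294.5] mid [455.2 356.8] len 129.0 yaw of y axis(deg) 14.82
```

```bash
python3 -c "
from h import *
to([459,355,150])"
```

```text
t 7.1 tcp [578.4 263.7 700.6] z [ 0.323  0.003 -0.946] x [-0.013  1.    -0.002] y [0.946 0.012 0.323] F [ 0.5 -0.4 -0.2] w 87.0
 j [-0.79   0.375  0.557  0.444 -0.116  2.052 -0.354]
 shift for [459, 355, 150] : [ 0.0937 -0.2898  0.4827] rows>= 11.414643129137042
```

jog_arm([
  [1,0.008,-0.024,0.04,0],
  [1,0.016,-0.048,0.08,0],
  [1,0.024,-0.073,0.12,-3],
  [1,0.032,-0.097,0.16,-6],
  [1,0.04,-0.121,0.2,-9],
  [1,0.047,-0.145,0.24,-12],
  [1,0.055,-0.169,0.28,-16],
  [1,0.063,-0.193,0.32,-16],
  [1,0.071,-0.217,0.36,-16],
  [1,0.079,-0.241,0.4,-16],
])

```text
time: 8.1
tcp_pos: [477.9, 340.6, 241.4]
eef_rot: [0.589, 0.792, 0.099, 0.13]
force: [1.3, 0.1, 0.5]
width: 87.2
```

```bash
python3 -c "
from h import *
to([459,355,110])"
```

```text
t 8.1 tcp [477.9 340.6 241.4] z [ 0.322  0.003 -0.947] x [-0.273  0.958 -0.09 ] y [0.906 0.288 0.309] F [1.3 0.1 0.5] w 87.2
 j [-1.23  -0.024  0.415  1.842  0.274  1.105 -0.619]
 shift for [459, 355, 110] : [ 0.0308 -0.0536  0.1184] rows>= 2.67129641534367
```

jog_arm([
  [-0.2,0.01,-0.018,0.04,0],
  [-0.2,0.02,-0.036,0.08,0],
  [-0.2,0.03,-0.053,0.118,0],
  [-0.2,0.031,-0.054,0.118,0],
  [-0.2,0.031,-0.054,0.118,0],
])

```text
time: 8.6
tcp_pos: [459.5, 355.1, 112.7]
eef_rot: [0.588, 0.792, 0.098, 0.131]
force: [0.5, 0.4, 0.7]
width: 55.0
```

```bash
python3 - <<'E'
from h import *
to([459,355,37])
for n in("scene","top"):
    f=manip.grab_frame(n); im=f["img"]; im=im[100:280,300:500] if n=="scene" else im[150:290,60:220]
    cv2.imwrite(f"pics/{n}2.png",cv2.resize(im,None,fx=3.5,fy=3.5,interpolation=cv2.INTER_CUBIC))
E
```

```text
t 8.6 tcp [459.5 355.1 112.7] z [ 0.323  0.002 -0.946] x [-0.274  0.957 -0.092] y [0.906 0.289 0.309] F [0.5 0.4 0.7] w 55.0
 j [-1.242  0.092  0.401  2.005  0.277  0.849 -0.715]
 shift for [459, 355, 37] : [ 0.007  -0.0239  0.0715] rows>= 1.5141559579751445
```

View pics/scene2.png

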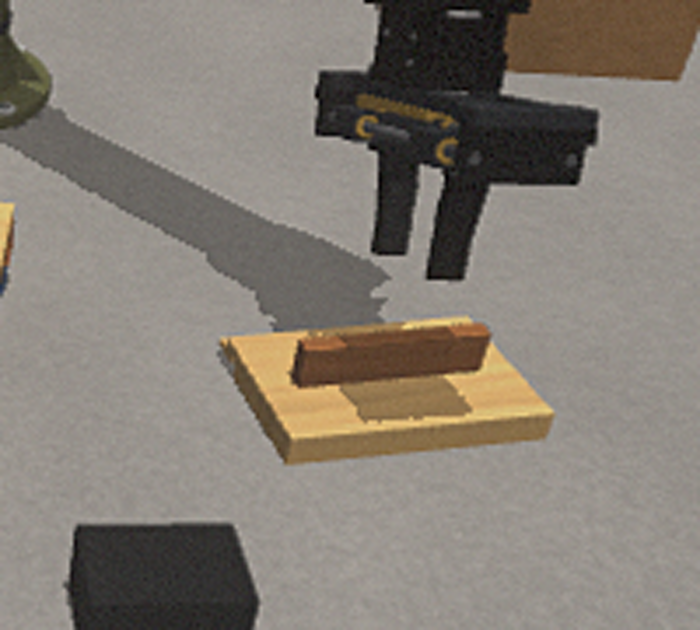

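View pics/top2.png

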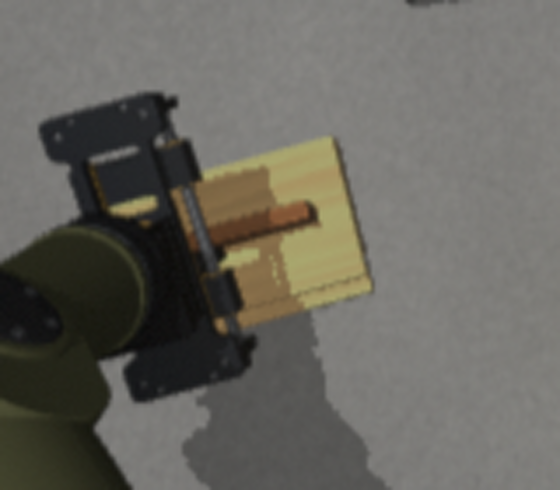

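The hand hovers over the strip with its jaws across it (scene crop: fingers at about (395,250) and (445,275), strip at about (395,355)). Lowering now.

jog_arm([
  [-0.2,0.002,-0.007,0.02,0],
  [-0.2,0.004,-0.014,0.04,0],
  [-0.2,0.006,-0.019,0.056,0],
  [-0.2,0.007,-0.022,0.066,0],
  [-0.2,0.007,-0.024,0.072,0],
  [-0.2,0.007,-0.024,0.072,0],
])

```text
time: 9.3
tcp_pos: [459.6, 355.6, 37.0]
eef_rot: [0.589, 0.792, 0.099, 0.131]
force: [-1.0, 0.2, 0.2]
width: 34.8
```

```bash
python3 -c "
from h import *
st()"
```

```text
t 9.3 tcp [459.6 355.6  37. ] z [ 0.323  0.003 -0.946] x [-0.273  0.958 -0.09 ] y [0.906 0.287 0.311] F [-1.   0.2  0.2] w 34.8
 j [-1.229  0.203  0.401  2.066  0.261  0.68  -0.739]
```

Light grip, then turn the board square on the bench.

jog_arm([
  [-1,0,0,0,0],
  [-1,0,0,0,0],
  [-1,0,0,0,0],
  [-1,0,0,0,0],
  [-1,0,0,0,0],
], force=5)

```text
time: 9.8
tcp_pos: [459.0, 355.8, 36.8]
eef_rot: [0.588, 0.792, 0.099, 0.13]
force: [-1.0, -0.4, 2.4]
width: 18.9
```

```bash
python3 -c "
from h import *
st()"
```

```text
t 9.8 tcp [459.  355.8  36.8] z [ 0.323  0.003 -0.946] x [-0.274  0.958 -0.09 ] y [0.906 0.288 0.31 ] F [-1.  -0.4  2.4] w 18.9
 j [-1.229  0.203  0.4    2.067  0.261  0.681 -0.739]
```

Width 18.9 mm is what I predicted for a flat strip held by tilted pads. Turning.

jog_arm([
  [-1,0,0,0,4],
  [-1,0,0,0,8],
  [-1,0,0,0,12],
  [-1,0,0,0,16],
  [-1,0,0,0,20],
  [-1,0,0,0,20],
])

```text
time: 10.4
tcp_pos: [459.6, 356.0, 37.0]
eef_rot: [0.717, 0.678, 0.121, 0.111]
force: [1.5, 0.4, 1.5]
width: 21.2
```

```bash
python3 - <<'E'
from h import *
st()
for n in("scene","top"):
    f=manip.grab_frame(n); im=f["img"]; im=im[100:280,300:500] if n=="scene" else im[150:290,60:220]
    cv2.imwrite(f"pics/{n}3.png",cv2.resize(im,None,fx=3.5,fy=3.5,interpolation=cv2.INTER_CUBIC))
E
```

```text
t 10.4 tcp [459.6 356.   37. ] z [ 0.324  0.004 -0.946] x [0.052 0.998 0.022] y [ 0.945 -0.057  0.323] F [1.5 0.4 1.5] w 21.2
 j [-1.274  0.206  0.45   2.068  0.245  0.677 -1.074]
```

View pics/scene3.png

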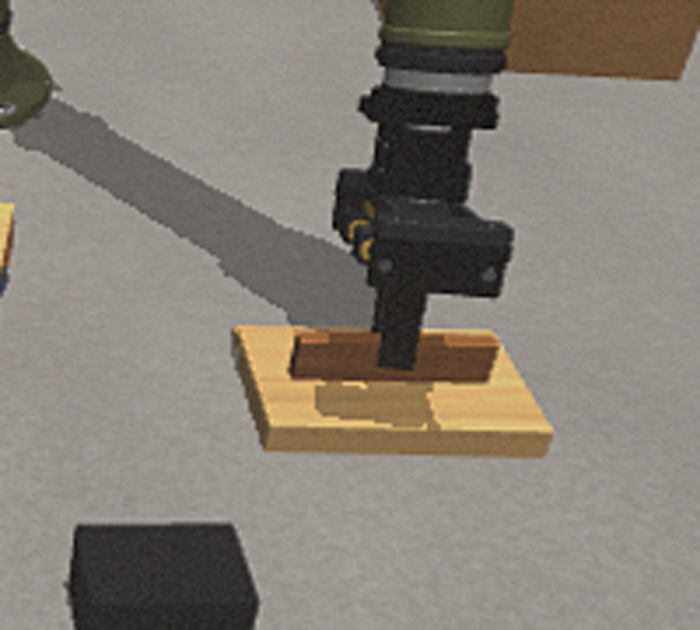

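View pics/top3.png

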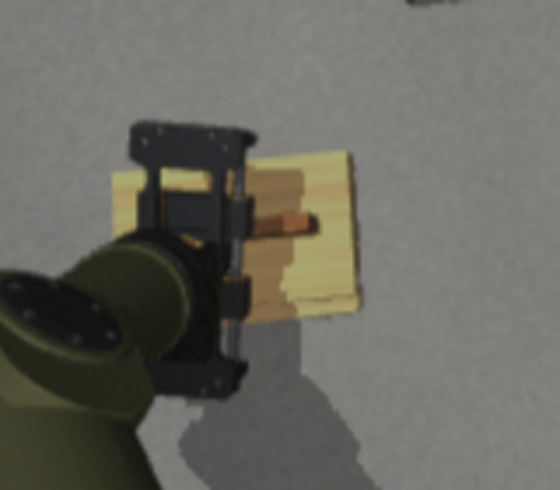

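```bash
python3 - <<'E'
from h import *
g=manip.grab_frame("scene"); f=manip.grab_frame("top")
T=lambda u,o:((u[0]+.5)/3.5-.5+o[0],(u[1]+.5)/3.5-.5+o[1])
for n,c,a,b,o in[("S",g,(553,433),(263,431),(300,100)),("T",f,(112,172),(351,151),(60,150))]:
    A=onz(c,T(a,o),22);B=onz(c,T(b,o),22);d=A-B;print(n,A.round(1),B.round(1),np.linalg.norm(d),np.degrees(np.arctan2(-d[0],d[1])))
E
```

```text
S [504.8 452.1  22. ] [531.2 269.7  22. ] 184.29050437768788 8.241653694579082
T [503.7 452.1  22. ] [523.7 270.5  22. ] 182.71073675087564 6.3142538455734885
```

jog_arm([
  [-1,0,0,0,3],
  [-1,0,0,0,6],
  [-1,0,0,0,6],
  [-1,0,0,0,6],
], force=10)

```text
time: 11.0
tcp_pos: [459.6, 355.9, 37.0]
eef_rot: [0.751, 0.64, 0.126, 0.105]
force: [0.9, 0.6, 4.2]
width: 20.3
```

jog_arm([
  [-1,0,0,-0.004,-2],
  [-1,0,0,-0.01,-4],
  [-1,0,0,-0.018,-6],
  [-1,0,0,-0.028,-8],
  [-1,0,0,-0.038,-8],
  [-1,0,0,-0.05,-8],
  [-1,0,0,-0.06,-8],
  [-1,0,0,-0.06,-8],
], force=30)

```text
time: 11.8
tcp_pos: [439.9, 356.7, 95.2]
eef_rot: [0.705, 0.69, 0.12, 0.113]
force: [-0.1, 0.8, -4.3]
width: 13.8
```

```bash
python3 - <<'E'
from h import *
st()
for n in("scene","top"):
    f=manip.grab_frame(n); im=f["img"]; im=im[60:280,300:500] if n=="scene" else im[150:290,60:220]
    cv2.imwrite(f"pics/{n}4.png",cv2.resize(im,None,fx=3,fy=3,interpolation=cv2.INTER_CUBIC) if n=="scene" else cv2.resize(im,None,fx=3.5,fy=3.5,interpolation=cv2.INTER_CUBIC))
E
```

```text
t 11.8 tcp [439.9 356.7  95.2] z [ 0.324  0.006 -0.946] x [0.019 1.    0.013] y [ 0.946 -0.022  0.324] F [-0.1  0.8 -4.3] w 13.8
 j [-1.313  0.085  0.44   2.054  0.294  0.814 -1.08 ]
```

View pics/scene4.png

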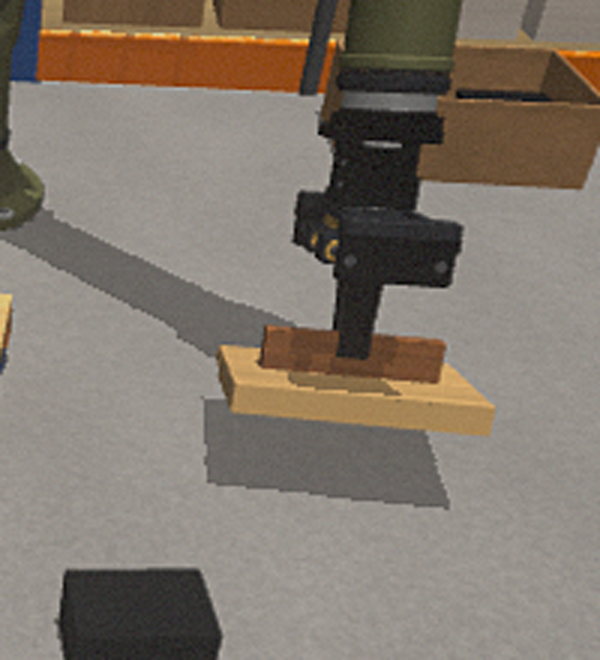

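View pics/top4.png

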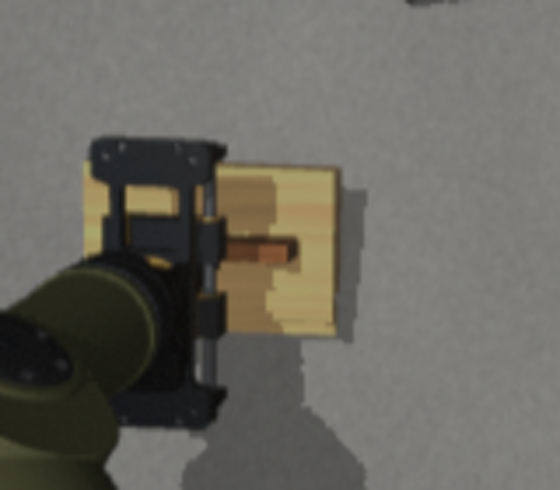

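The board is gripped flush (width 13.8 mm), slanted with its plain edge up, and off the bench. Next, carry it over the bay.

```bash
python3 - <<'E'
from h import *
to([450,357,190]); to([575,-2,165])
E
```

```text
t 11.9 tcp [439.6 355.6  93.6] z [ 0.323  0.004 -0.946] x [0.02  1.    0.011] y [ 0.946 -0.022  0.323] F [-0.5 -0.  -2.7] w 13.8
 j [-1.312  0.087  0.441  2.055  0.293  0.813 -1.08 ]
 shift for [450, 357, 190] : [ 0.0027  0.0409 -0.0879] rows>= 1.9395161316651501
t 11.9 tcp [439.6 355.6  93.6] z [ 0.323  0.004 -0.946] x [0.02  1.    0.011] y [ 0.946 -0.022  0.323] F [-0.5 -0.  -2.7] w 13.8
 j [-1.312  0.087  0.441  2.055  0.293  0.813 -1.08 ]
 shift for [575, -2, 165] : [-0.354   0.1591 -0.0252] rows>= 7.779276903301969
```

jog_arm([
  [-1,0.001,0.014,-0.03,0],
  [-1,0.002,0.028,-0.06,0],
  [-1,-0.02,0.041,-0.088,0],
  [-1,-0.06,0.056,-0.088,0],
  [-1,-0.1,0.071,-0.08,0],
  [-1,-0.14,0.086,-0.07,0],
  [-1,-0.18,0.101,-0.06,0],
  [-1,-0.22,0.116,-0.05,0],
  [-1,-0.26,0.13,-0.04,0],
  [-1,-0.3,0.145,-0.03,0],
])

```text
time: 12.9
tcp_pos: [560.9, 49.8, 164.6]
eef_rot: [0.705, 0.69, 0.118, 0.113]
force: [0.9, 1.3, -4.2]
width: 13.8
```

```bash
python3 - <<'E'
from h import *
to([575,-2,150])
E
```

```text
t 12.9 tcp [560.9  49.8 164.6] z [ 0.322  0.003 -0.947] x [0.02 1.   0.01] y [ 0.947 -0.023  0.322] F [ 0.9  1.3 -4.2] w 13.8
 j [-1.09  -0.142  0.872  2.061  0.227  0.86  -0.348]
 shift for [575, -2, 150] : [-0.0517  0.0098  0.0182] rows>= 1.1133315979083607
```

jog_arm([
  [-1,-0.02,0.004,0.006,0],
  [-1,-0.04,0.008,0.012,0],
  [-1,-0.052,0.01,0.018,0],
  [-1,-0.052,0.01,0.018,0],
])

```text
time: 13.3
tcp_pos: [574.6, -3.1, 149.9]
eef_rot: [0.707, 0.689, 0.116, 0.114]
force: [-0.1, -0.4, -3.6]
width: 13.9
```

```bash
python3 - <<'E'
from h import *
st()
for n in("scene","top"):
    f=manip.grab_frame(n); im=f["img"]; im=im[70:250,170:350] if n=="scene" else im[140:280,190:330]
    cv2.imwrite(f"pics/{n}5.png",cv2.resize(im,None,fx=4,fy=4,interpolation=cv2.INTER_CUBIC)[:600] if n=="scene" else cv2.resize(im,None,fx=4,fy=4,interpolation=cv2.INTER_CUBIC))
E
```

```text
t 13.3 tcp [574.6  -3.1 149.9] z [ 0.321 -0.    -0.947] x [0.024 1.    0.008] y [ 0.947 -0.026  0.321] F [-0.1 -0.4 -3.6] w 13.9
 j [-1.072 -0.093  0.995  2.056  0.137  0.814 -0.17 ]
```

View pics/scene5.png

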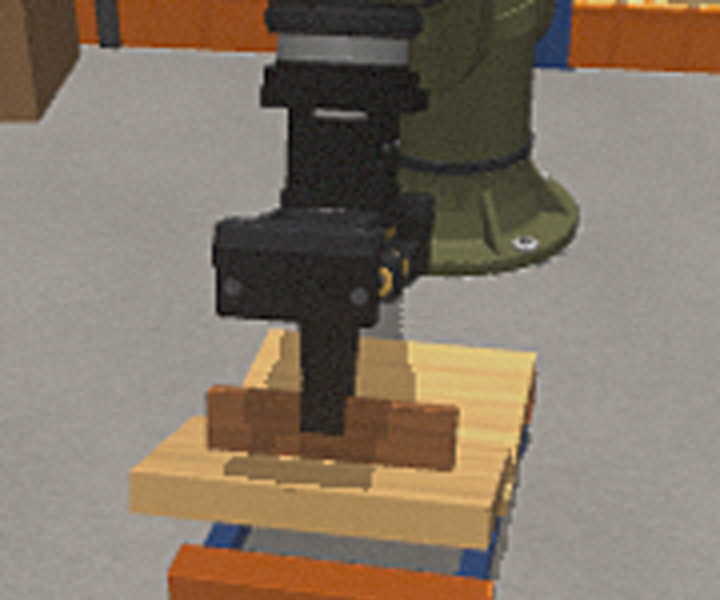

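View pics/top5.png

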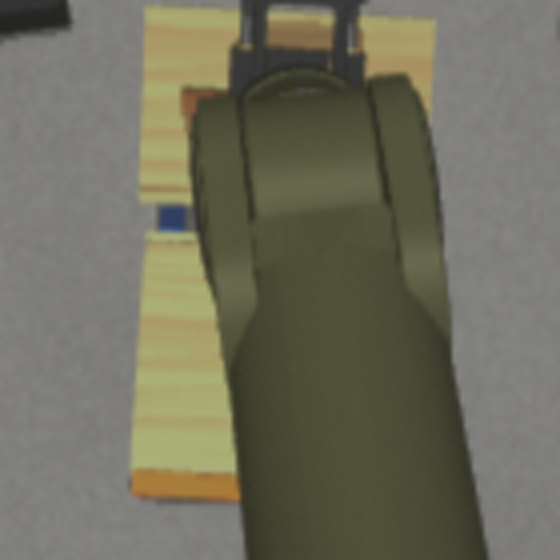

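```bash
cat >> h.py <<'E'
def tri(f,a,g,b):
    P=[]
    for c,p in((f,a),(g,b)):
        R,_=cv2.Rodrigues(np.array(c["rvec"],float)); P.append(K(c)@np.c_[R,np.array(c["tvec"],float).ravel()])
    X=cv2.triangulatePoints(P[0],P[1],np.array(a,float).reshape(2,1),np.array(b,float).reshape(2,1)); X=(X[:3]/X[3]).ravel()
    return X,proj(f,X)[0]-a,proj(g,X)[0]-b
def un(u,o,k): return np.array([(u[0]+.5)/k-.5+o[0],(u[1]+.5)/k-.5+o[1]])
E
python3 - <<'E'
from h import *
f=manip.grab_frame("top"); g=manip.grab_frame("scene")
s,R=st()
for n,a,b in [("+y",(145,7),(491,513)),("-y",(435,20),(131,473))]:
    X,e1,e2=tri(f,un(a,(190,140),4),g,un(b,(170,70),4)); print(n,X.round(1),e1.round(2),e2.round(2),"tool frame",(R.T@(X-s["tcp_pos"])).round(1))
E
```

```text
t 13.5 tcp [575.2   1.2 151.1] z [ 0.323  0.004 -0.946] x [0.018 1.    0.01 ] y [ 0.946 -0.021  0.323] F [-0.3  0.7 -2.5] w 13.4
 j [-1.073 -0.095  0.989  2.055  0.137  0.814 -0.171]
+y [636.   88.4 147.8] [ 0.18 -0.01] [0.3 0. ] tool frame [88.2 54.6 23. ]
-y [631.6 -91.5 149.1] [-0.01  0.  ] [-0.02 -0.  ] tool frame [-91.7  54.6  19.7]
```

Triangulated board pose: plain edge level within 0.4°, yaw about −1.4°, tongue tip about 41 mm in front of the nominal groove line and 19 mm above the deck. I'll bring the tip above the gap between lip and rib.

jog_arm([
  [-1,0,-0.01,0.003,0],
  [-1,0,-0.02,0.007,0],
  [-1,0,-0.03,0.01,0],
  [-1,0,-0.037,0.014,0],
  [-1,0,-0.037,0.014,0],
  [-1,0,-0.037,0.014,0],
])

```text
time: 14.1
tcp_pos: [545.0, 0.9, 126.0]
eef_rot: [0.705, 0.69, 0.118, 0.113]
force: [-0.3, 0.9, -3.0]
width: 13.7
```

```bash
python3 - <<'E'
from h import *
st()
n="scene"
f=manip.grab_frame(n); im=f["img"]; im=im[120:250,190:330]
cv2.imwrite(f"pics/{n}6.png",cv2.resize(im,None,fx=4.5,fy=4.5,interpolation=cv2.INTER_CUBIC))
st()
E
```

```text
t 14.1 tcp [545.    0.9 126. ] z [ 0.323  0.003 -0.946] x [0.02 1.   0.01] y [ 0.946 -0.022  0.323] F [-0.3  0.9 -3. ] w 13.7
 j [-1.049 -0.162  0.939  2.147  0.227  0.772 -0.254]
t 14.15 tcp [545.5   0.8 126.4] z [ 0.324  0.003 -0.946] x [0.02 1.   0.01] y [ 0.946 -0.022  0.324] F [-0.3  0.2 -2.3] w 14.1
 j [-1.049 -0.161  0.939  2.146  0.227  0.772 -0.254]
```

View pics/scene6.png

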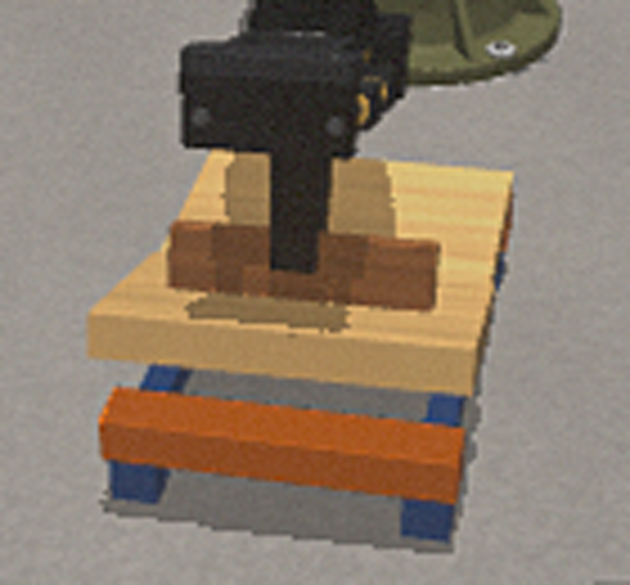

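The board sits over the bay, its ends in line with the deck's (plain edge at about (90,315) to (475,365) in the crop). Now I feel downward in 1 mm steps.

jog_arm([
  [-1,0,-0.0003,0.0009,0],
  [-1,0,-0.0006,0.0019,0],
  [-1,0,-0.001,0.0028,0],
  [-1,0,-0.001,0.0028,0],
])

```text
time: 14.55
tcp_pos: [544.8, 0.8, 122.8]
eef_rot: [0.705, 0.69, 0.118, 0.113]
force: [0.8, -0.2, -3.5]
width: 13.5
```

jog_arm([
  [-1,0,-0.0003,0.0009,0],
  [-1,0,-0.0003,0.0009,0],
])

```text
time: 14.75
tcp_pos: [544.8, 0.9, 121.9]
eef_rot: [0.705, 0.69, 0.118, 0.113]
force: [-1.1, 0.0, -3.9]
width: 13.9
```

jog_arm([
  [-1,0,-0.0003,0.0009,0],
  [-1,0,-0.0003,0.0009,0],
])

```text
time: 14.95
tcp_pos: [544.8, 0.9, 120.9]
eef_rot: [0.705, 0.69, 0.118, 0.113]
force: [0.0, -0.9, -3.6]
width: 14.0
```

jog_arm([
  [-1,0,-0.0003,0.0009,0],
  [-1,0,-0.0003,0.0009,0],
])

```text
time: 15.15
tcp_pos: [544.8, 0.9, 120.0]
eef_rot: [0.705, 0.69, 0.118, 0.113]
force: [0.3, -0.5, -3.7]
width: 13.7
```

jog_arm([
  [-1,0,-0.0003,0.0009,0],
  [-1,0,-0.0003,0.0009,0],
])

```text
time: 15.35
tcp_pos: [544.8, 0.9, 119.0]
eef_rot: [0.705, 0.69, 0.118, 0.113]
force: [0.2, 0.5, -3.1]
width: 14.3
```

jog_arm([
  [-1,0,-0.0003,0.0009,0],
  [-1,0,-0.0003,0.0009,0],
])

```text
time: 15.55
tcp_pos: [544.9, 0.9, 118.1]
eef_rot: [0.705, 0.69, 0.118, 0.113]
force: [-1.0, 0.3, -3.0]
width: 13.4
```

jog_arm([
  [-1,0,-0.0003,0.0009,0],
  [-1,0,-0.0003,0.0009,0],
])

```text
time: 15.75
tcp_pos: [544.9, 0.9, 117.1]
eef_rot: [0.705, 0.69, 0.118, 0.113]
force: [0.5, -0.0, -2.6]
width: 13.3
```

jog_arm([
  [-1,0,-0.0003,0.0009,0],
  [-1,0,-0.0003,0.0009,0],
])

```text
time: 15.95
tcp_pos: [544.9, 0.9, 116.2]
eef_rot: [0.705, 0.69, 0.118, 0.113]
force: [-0.6, -0.4, -3.6]
width: 14.2
```

jog_arm([
  [-1,0,-0.0003,0.0009,0],
  [-1,0,-0.0003,0.0009,0],
])

```text
time: 16.15
tcp_pos: [544.9, 1.0, 115.2]
eef_rot: [0.705, 0.69, 0.118, 0.113]
force: [0.9, 0.5, -2.7]
width: 13.9
```

jog_arm([
  [-1,0,-0.0003,0.0009,0],
  [-1,0,-0.0003,0.0009,0],
])

```text
time: 16.35
tcp_pos: [545.1, 1.0, 114.5]
eef_rot: [0.705, 0.69, 0.118, 0.114]
force: [-0.9, -1.3, -2.6]
width: 13.7
```

```bash
python3 - <<'E'
from h import *
s,R=st()
ims={}
for n in("scene","top"):
    f=manip.grab_frame(n); im=f["img"]; im=im[120:250,190:330] if n=="scene" else im[140:280,190:330]
    cv2.imwrite(f"pics/{n}7.png",cv2.resize(im,None,fx=4.2,fy=4.2,interpolation=cv2.INTER_CUBIC))
E
```

```text
t 16.35 tcp [545.1   1.  114.5] z [ 0.323  0.003 -0.946] x [0.02 1.   0.01] y [ 0.946 -0.022  0.323] F [-0.9 -1.3 -2.6] w 13.7
 j [-1.057 -0.138  0.958  2.159  0.204  0.742 -0.235]
```

View pics/scene7.png

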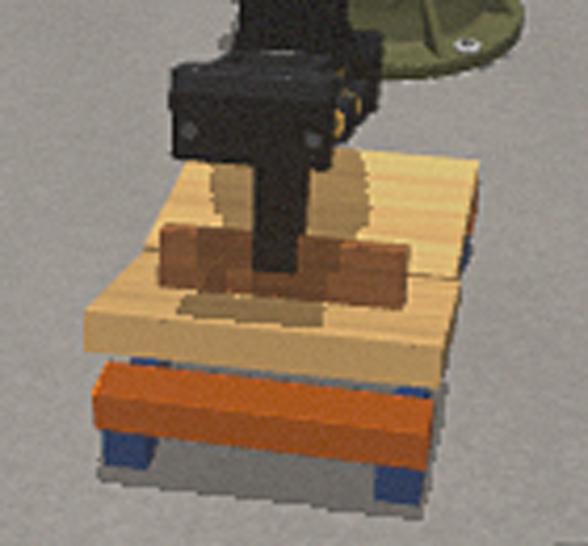

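View pics/top7.png

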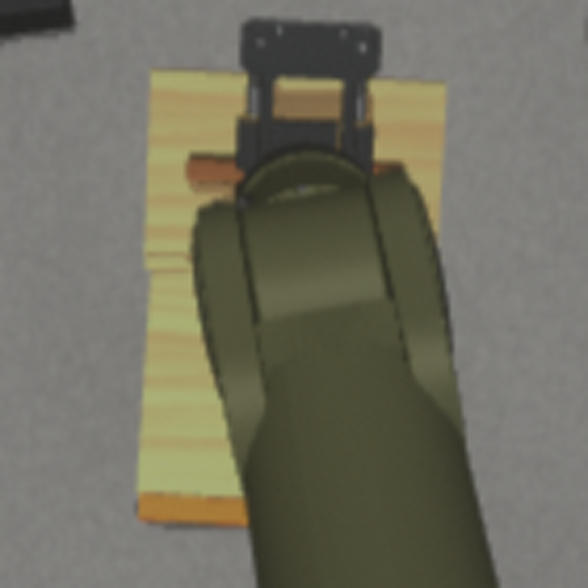

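```bash
python3 - <<'E'
from h import *
f=manip.grab_frame("top"); g=manip.grab_frame("scene")
s,R=st(); Xs=[]
for n,a,b in [("+y",(152,70),(443,347)),("-y",(446,84),(86,309))]:
    X,e1,e2=tri(f,un(a,(190,140),4.2),g,un(b,(190,120),4.2)); print(n,X.round(1),e1.round(2),e2.round(2),"tool frame",(R.T@(X-s["tcp_pos"])).round(1)); Xs.append(X)
m=np.mean(Xs,0); tip=m-124*R[:,1]+15*R[:,2]; d=tip-[480,.7,75]; c,q=np.cos(np.radians(-1.7)),np.sin(np.radians(-1.7))
print("tip",tip.round(1),"bay",(c*d[0]+q*d[1]).round(1),(-q*d[0]+c*d[1]).round(1),d[2].round(1))
E
```

```text
t 16.55 tcp [545.1   1.  114.5] z [ 0.323  0.003 -0.946] x [0.02 1.   0.01] y [ 0.946 -0.022  0.323] F [-0.2  0.8 -3.4] w 13.8
 j [-1.057 -0.138  0.958  2.159  0.204  0.742 -0.235]
+y [606.   90.7 115.3] [-0.39  0.02] [-0.62 -0.01] tool frame [90.9 56.  19.2]
-y [601.3 -88.1 115.2] [-0.34  0.07] [-0.53 -0.05] tool frame [-88.   55.4  17.3]
tip [491.2   4.1  61. ] bay 11.1 3.7 -14.0
```

jog_arm([
  [-1,-0.0012,-0.0003,0.0009,0],
  [-1,-0.0025,-0.0003,0.0009,0],
  [-1,-0.0025,-0.0003,0.0009,0],
])

```text
time: 16.85
tcp_pos: [545.2, -1.4, 113.7]
eef_rot: [0.705, 0.69, 0.118, 0.113]
force: [-0.9, 1.5, -0.7]
width: 13.8
```

jog_arm([
  [-1,0,-0.0003,0.0009,0],
  [-1,0,-0.0003,0.0009,0],
])

```text
time: 17.05
tcp_pos: [545.7, -1.4, 113.2]
eef_rot: [0.705, 0.69, 0.119, 0.114]
force: [-0.1, 2.2, 4.6]
width: 13.6
```

```bash
python3 -c "
from h import *
st()"
```

```text
t 17.05 tcp [545.7  -1.4 113.2] z [ 0.324  0.003 -0.946] x [0.02 1.   0.01] y [ 0.946 -0.022  0.324] F [-0.1  2.2  4.6] w 13.6
 j [-1.057 -0.135  0.965  2.16   0.199  0.736 -0.226]
```

First contact is felt at TCP z ≈ 113.9 (Fz up about 7 N), most likely the tongue's underside on the rib. I'll back off about 2.3 mm above contact and slide along the tongue's own slope in small steps.

jog_arm([
  [-1,0,0.0005,-0.0015,0],
  [-1,0,0.0011,-0.0031,0],
  [-1,0,0.0011,-0.0031,0],
])

```text
time: 17.35
tcp_pos: [544.4, -2.1, 115.3]
eef_rot: [0.705, 0.69, 0.117, 0.113]
force: [0.4, -0.2, -3.2]
width: 13.8
```

jog_arm([
  [-1,0,-0.001,0,0],
  [-1,0,-0.002,0,0],
  [-1,0,-0.003,0,0],
  [-1,0,-0.003,0,0],
])

```text
time: 17.75
tcp_pos: [541.8, -1.5, 114.6]
eef_rot: [0.705, 0.69, 0.118, 0.113]
force: [0.3, -0.0, -3.2]
width: 14.1
```

jog_arm([
  [-1,0,-0.001,0,0],
  [-1,0,-0.002,0,0],
  [-1,0,-0.002,0,0],
])

```text
time: 18.05
tcp_pos: [540.0, -1.4, 114.1]
eef_rot: [0.705, 0.69, 0.118, 0.113]
force: [0.2, 0.1, -3.8]
width: 13.8
```

jog_arm([
  [-1,0,-0.001,0,0],
  [-1,0,-0.002,0,0],
  [-1,0,-0.002,0,0],
])

```text
time: 18.35
tcp_pos: [538.1, -1.4, 113.4]
eef_rot: [0.705, 0.69, 0.118, 0.113]
force: [-0.7, 0.1, -3.3]
width: 14.0
```

jog_arm([
  [-1,0,-0.001,0,0],
  [-1,0,-0.0015,0,0],
  [-1,0,-0.0015,0,0],
])

```text
time: 18.65
tcp_pos: [536.8, -1.3, 113.0]
eef_rot: [0.705, 0.69, 0.118, 0.113]
force: [-0.3, 0.0, -3.9]
width: 13.6
```

jog_arm([
  [-1,0,-0.001,0,0],
  [-1,0,-0.0015,0,0],
  [-1,0,-0.0015,0,0],
])

```text
time: 18.95
tcp_pos: [535.4, -1.3, 112.5]
eef_rot: [0.705, 0.69, 0.118, 0.113]
force: [0.4, -0.1, -3.2]
width: 13.6
```

jog_arm([
  [-1,0,-0.001,0,0],
  [-1,0,-0.001,0,0],
])

```text
time: 19.15
tcp_pos: [534.4, -1.3, 112.1]
eef_rot: [0.705, 0.69, 0.118, 0.113]
force: [0.1, -0.6, -4.4]
width: 13.3
```

jog_arm([
  [-1,0,-0.001,0,0],
  [-1,0,-0.001,0,0],
])

```text
time: 19.35
tcp_pos: [533.6, -1.3, 111.9]
eef_rot: [0.705, 0.69, 0.118, 0.113]
force: [1.8, -0.2, -3.4]
width: 13.7
```

jog_arm([
  [-1,0,-0.0007,0,0],
  [-1,0,-0.0007,0,0],
])

```text
time: 19.55
tcp_pos: [533.3, -1.3, 111.9]
eef_rot: [0.705, 0.69, 0.118, 0.114]
force: [1.6, 0.2, -2.3]
width: 14.0
```

jog_arm([
  [-1,0,-0.0006,0,0],
  [-1,0,-0.0006,0,0],
])

```text
time: 19.75
tcp_pos: [533.0, -1.4, 111.9]
eef_rot: [0.705, 0.69, 0.119, 0.114]
force: [1.6, -1.0, -2.7]
width: 13.9
```

jog_arm([
  [-1,0,-0.0007,0,0],
  [-1,0,-0.0007,0,0],
])

```text
time: 19.95
tcp_pos: [532.6, -1.4, 111.9]
eef_rot: [0.705, 0.69, 0.119, 0.114]
force: [3.5, -1.5, -2.3]
width: 13.6
```

jog_arm([
  [-1,0,-0.0007,0,0],
  [-1,0,-0.0007,0,0],
])

```text
time: 20.15
tcp_pos: [532.2, -1.4, 111.9]
eef_rot: [0.705, 0.69, 0.119, 0.114]
force: [5.3, -1.5, -1.0]
width: 13.5
```

```bash
python3 -c "
from h import *
st()"
```

```text
t 20.15 tcp [532.2  -1.4 111.9] z [ 0.325  0.003 -0.946] x [0.02 1.   0.01] y [ 0.945 -0.023  0.325] F [ 5.3 -1.5 -1. ] w 13.5
 j [-1.034 -0.181  0.924  2.19   0.255  0.743 -0.277]
```

```bash
python3 - <<'E'
from h import *
for n in("scene","top"):
    f=manip.grab_frame(n); im=f["img"]; im=im[120:250,190:330] if n=="scene" else im[140:280,190:330]
    cv2.imwrite(f"pics/{n}8.png",cv2.resize(im,None,fx=4.2,fy=4.2,interpolation=cv2.INTER_CUBIC))
E
```

```text
(no output)
```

View pics/scene8.png

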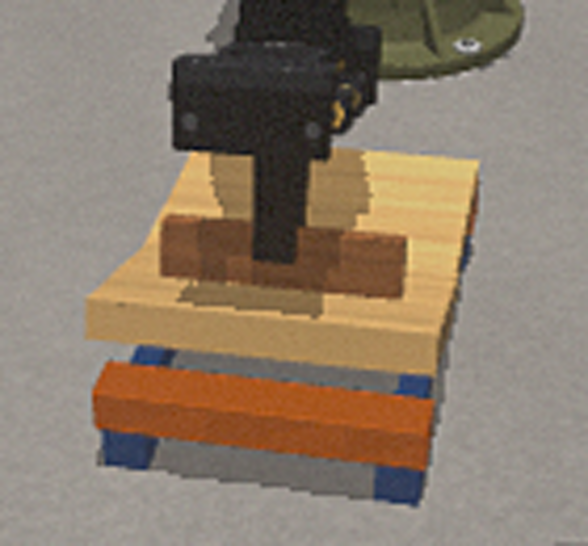

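View pics/top8.png

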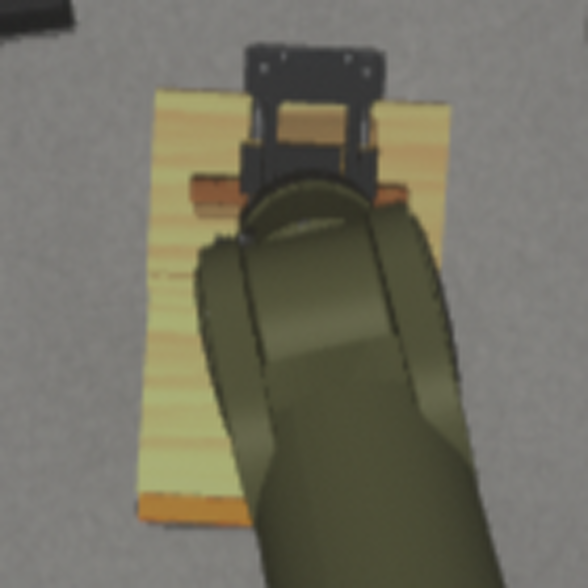

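```bash
python3 - <<'E'
from h import *
f=manip.grab_frame("top"); g=manip.grab_frame("scene")
s,R=st(); Xs=[]
for n,a,b in [("+y",(155,91),(440,333)),("-y",(451,104),(86,296))]:
    X,e1,e2=tri(f,un(a,(190,140),4.2),g,un(b,(190,120),4.2)); print(n,X.round(1),e1.round(2),e2.round(2),"tool frame",(R.T@(X-s["tcp_pos"])).round(1)); Xs.append(X)
m=np.mean(Xs,0); tip=m-124*R[:,1]+15*R[:,2]; d=tip-[480,.7,75]; c,q=np.cos(np.radians(-1.7)),np.sin(np.radians(-1.7))
print("tip",tip.round(1),"bay",(c*d[0]+q*d[1]).round(1),(-q*d[0]+c*d[1]).round(1),d[2].round(1))
E
```

```text
t 20.35 tcp [532.2  -1.4 111.9] z [ 0.325  0.003 -0.946] x [0.02 1.   0.01] y [ 0.945 -0.022  0.325] F [ 4.7 -1.4 -1.3] w 13.7
 j [-1.034 -0.181  0.924  2.19   0.255  0.743 -0.277]
+y [593.3  88.4 114.1] [-0.32  0.02] [-0.51 -0.01] tool frame [91.1 56.5 18. ]
-y [589.1 -91.4 114.3] [-0.29  0.06] [-0.45 -0.04] tool frame [-88.8  56.7  15.9]
tip [478.9   1.3  59.7] bay -1.2 0.6 -15.3
```

jog_arm([
  [-1,0,0.0002,-0.0005,0],
  [-1,0,-0.0005,-0.0007,0],
  [-1,0,-0.0008,-0.0007,0],
  [-1,0,-0.0008,-0.0007,0],
])

```text
time: 20.75
tcp_pos: [531.5, -1.4, 112.4]
eef_rot: [0.705, 0.69, 0.119, 0.114]
force: [7.3, -1.9, -2.2]
width: 13.9
```

```bash
python3 -c "
from h import *
st()"
```

```text
t 20.75 tcp [531.5  -1.4 112.4] z [ 0.326  0.003 -0.945] x [0.02 1.   0.01] y [ 0.945 -0.022  0.326] F [ 7.3 -1.9 -2.2] w 13.9
 j [-1.032 -0.185  0.92   2.191  0.259  0.745 -0.281]
```

The force is almost purely along the tongue's axis. Lifting and nudging doesn't move the tip, and vision puts the tip at x ≈ −1 mm, z ≈ −15 mm in the bay frame with the lip and rib edges giving the deck offset as about +7.7 mm. So the tip is at the back wall. I'll ease off the push and lighten the grip before swinging the board down about the tip.

jog_arm([
  [-1,0,0.0005,0.0002,0],
  [-1,0,0.001,0.0006,0],
  [-1,0,0.001,0.0006,0],
])

```text
time: 21.05
tcp_pos: [532.0, -1.3, 111.8]
eef_rot: [0.705, 0.69, 0.119, 0.114]
force: [4.7, -1.7, 0.1]
width: 13.4
```

jog_arm([
  [-1,0,0,0,0],
  [-1,0,0,0,0],
], force=10)

```text
time: 21.25
tcp_pos: [531.7, -1.1, 111.6]
eef_rot: [0.705, 0.69, 0.118, 0.114]
force: [4.4, -1.6, 1.1]
width: 14.0
```

```bash
python3 -c "
from h import *
st()"
```

```text
t 21.25 tcp [531.7  -1.1 111.6] z [ 0.324  0.003 -0.946] x [0.019 1.    0.01 ] y [ 0.946 -0.022  0.324] F [ 4.4 -1.6  1.1] w 14.0
 j [-1.034 -0.181  0.923  2.19   0.254  0.744 -0.276]
```

jog_arm([
  [-1,0,0.0005,0.0012,0],
  [-1,0,0.001,0.0024,0],
  [-1,0,0.0015,0.0035,0],
  [-1,0,0.0015,0.0035,0],
])

```text
time: 21.65
tcp_pos: [534.4, -1.0, 108.8]
eef_rot: [0.705, 0.69, 0.119, 0.114]
force: [4.2, -0.8, 3.9]
width: 14.7
```

```bash
python3 -c "
from h import *
st()"
```

```text
t 21.65 tcp [534.4  -1.  108.8] z [ 0.324  0.003 -0.946] x [0.02 1.   0.01] y [ 0.946 -0.022  0.324] F [ 4.2 -0.8  3.9] w 14.7
 j [-1.041 -0.166  0.937  2.188  0.238  0.734 -0.262]
```

jog_arm([
  [-1,0,0.0005,0.0012,0],
  [-1,0,0.001,0.0025,0],
  [-1,0,0.0015,0.0037,0],
  [-1,0,0.0015,0.0037,0],
], force=6)

```text
time: 22.05
tcp_pos: [536.9, -1.2, 105.5]
eef_rot: [0.705, 0.69, 0.118, 0.114]
force: [5.6, -0.8, 1.5]
width: 15.2
```

jog_arm([
  [-1,0,0.0005,0.0012,0],
  [-1,0,0.001,0.0025,0],
  [-1,0,0.0014,0.0037,0],
  [-1,0,0.0014,0.0037,0],
])

```text
time: 22.45
tcp_pos: [539.1, -1.2, 102.2]
eef_rot: [0.705, 0.69, 0.118, 0.114]
force: [5.1, -0.7, 2.2]
width: 15.9
```

```bash
python3 - <<'E'
from h import *
st()
for n in("scene","top"):
    f=manip.grab_frame(n); im=f["img"]; im=im[120:250,190:330] if n=="scene" else im[140:280,190:330]
    cv2.imwrite(f"pics/{n}9.png",cv2.resize(im,None,fx=4.2,fy=4.2,interpolation=cv2.INTER_CUBIC))
E
```

```text
t 22.45 tcp [539.1  -1.2 102.2] z [ 0.323  0.003 -0.946] x [0.02 1.   0.01] y [ 0.946 -0.022  0.323] F [ 5.1 -0.7  2.2] w 15.9
 j [-1.055 -0.134  0.964  2.185  0.203  0.713 -0.231]
```

View pics/scene9.png

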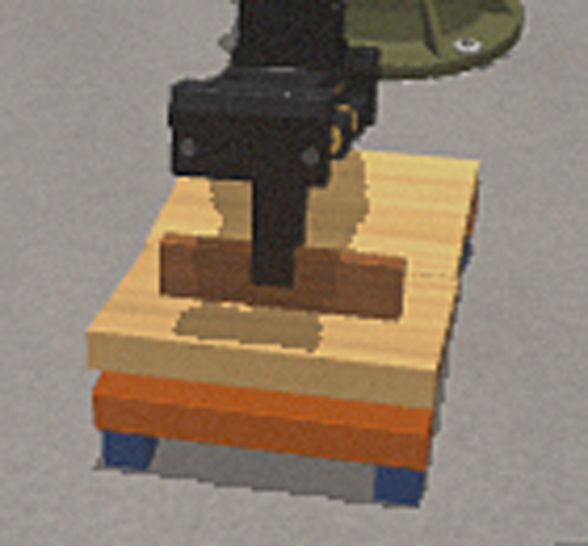

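View pics/top9.png

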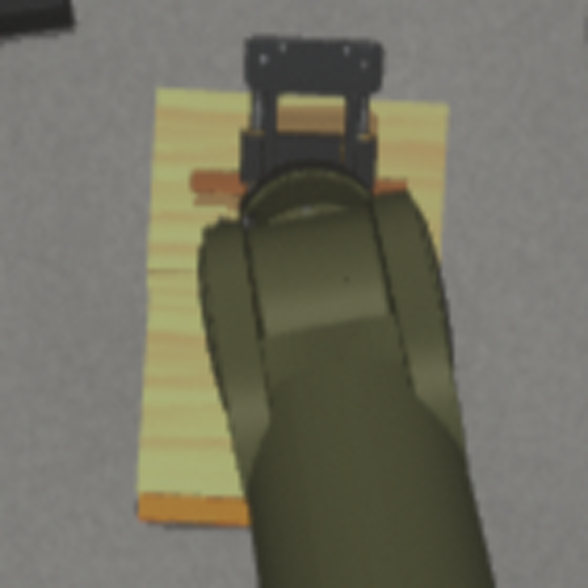

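The board is swinging down about the tongue (scene crop: plain edge now just above the orange beam, at about (90,335) to (435,370)). Continuing along the arc.

jog_arm([
  [-1,0,0.0004,0.0013,0],
  [-1,0,0.0008,0.0026,0],
  [-1,0,0.0012,0.0038,0],
  [-1,0,0.0012,0.0038,0],
])

```text
time: 22.95
tcp_pos: [541.3, -1.3, 98.8]
eef_rot: [0.705, 0.69, 0.118, 0.113]
force: [5.6, -0.5, 1.7]
width: 16.6
```

jog_arm([
  [-1,0,0.0003,0.0013,0],
  [-1,0,0.0006,0.0026,0],
  [-1,0,0.001,0.0038,0],
  [-1,0,0.001,0.0038,0],
])

```text
time: 23.35
tcp_pos: [543.2, -1.3, 95.4]
eef_rot: [0.705, 0.69, 0.118, 0.113]
force: [4.7, -1.2, 1.6]
width: 17.5
```

```bash
python3 -c "
from h import *
st()"
```

```text
t 23.35 tcp [543.2  -1.3  95.4] z [ 0.322  0.003 -0.947] x [0.02 1.   0.01] y [ 0.946 -0.022  0.322] F [ 4.7 -1.2  1.6] w 17.5
 j [-1.067 -0.102  0.989  2.182  0.163  0.693 -0.196]
```

jog_arm([
  [-1,0,0.0003,0.0013,0],
  [-1,0,0.0005,0.0025,0],
  [-1,0,0.0005,0.0025,0],
])

```text
time: 23.65
tcp_pos: [544.3, -1.3, 93.2]
eef_rot: [0.705, 0.69, 0.118, 0.113]
force: [3.3, -0.7, 1.5]
width: 17.9
```

jog_arm([
  [-1,0,0.0002,0.001,0],
  [-1,0,0.0004,0.002,0],
  [-1,0,0.0004,0.002,0],
])

```text
time: 23.95
tcp_pos: [545.3, -1.3, 91.4]
eef_rot: [0.705, 0.69, 0.118, 0.113]
force: [2.1, 0.4, 0.0]
width: 18.6
```

```bash
python3 - <<'E'
from h import *
st()
f=manip.grab_frame("scene"); im=f["img"][120:250,190:330]
cv2.imwrite(f"pics/scene10.png",cv2.resize(im,None,fx=4.2,fy=4.2,interpolation=cv2.INTER_CUBIC))
E
```

```text
t 23.95 tcp [545.3  -1.3  91.4] z [ 0.322  0.003 -0.947] x [0.02 1.   0.01] y [ 0.947 -0.022  0.322] F [2.1 0.4 0. ] w 18.6
 j [-1.073 -0.083  1.003  2.182  0.137  0.681 -0.174]
```

View pics/scene10.png

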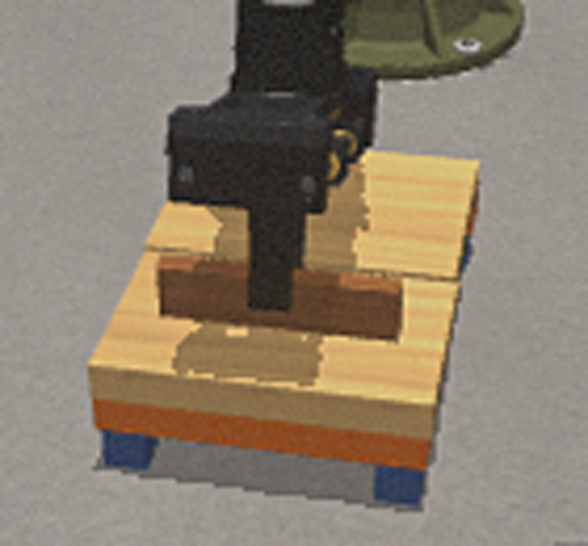

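jog_arm([
  [-1,0,0.0001,0.0008,0],
  [-1,0,0.0002,0.0013,0],
  [-1,0,0.0002,0.0013,0],
])

```text
time: 24.3
tcp_pos: [545.9, -1.3, 90.5]
eef_rot: [0.705, 0.69, 0.118, 0.113]
force: [-0.2, -0.4, 3.1]
width: 18.9
```

jog_arm([
  [-1,0,0.0001,0.0008,0],
  [-1,0,0.0001,0.001,0],
  [-1,0,0.0001,0.001,0],
])

```text
time: 24.6
tcp_pos: [546.0, -1.3, 89.9]
eef_rot: [0.705, 0.69, 0.117, 0.112]
force: [-6.7, -0.7, 11.6]
width: 18.8
```

Width is 18.9 mm, the same as when the board lay flat on the bench, and the vertical load is rising, so the board is seated. I'll relieve the load and open.

jog_arm([
  [-1,0,0.0003,-0.0008,0],
  [-1,0,0.0003,-0.0012,0],
])

```text
time: 24.8
tcp_pos: [545.8, -1.3, 90.4]
eef_rot: [0.705, 0.69, 0.117, 0.113]
force: [0.1, 0.8, -1.3]
width: 18.9
```

```bash
python3 - <<'E'
from h import *
st()
f=manip.grab_frame("scene"); im=f["img"][120:250,190:330]
cv2.imwrite(f"pics/scene11.png",cv2.resize(im,None,fx=4.2,fy=4.2,interpolation=cv2.INTER_CUBIC))
E
```

```text
t 24.8 tcp [545.8  -1.3  90.4] z [ 0.321  0.003 -0.947] x [0.02 1.   0.01] y [ 0.947 -0.022  0.321] F [ 0.1  0.8 -1.3] w 18.9
 j [-1.074 -0.077  1.007  2.181  0.13   0.678 -0.167]
```

View pics/scene11.png

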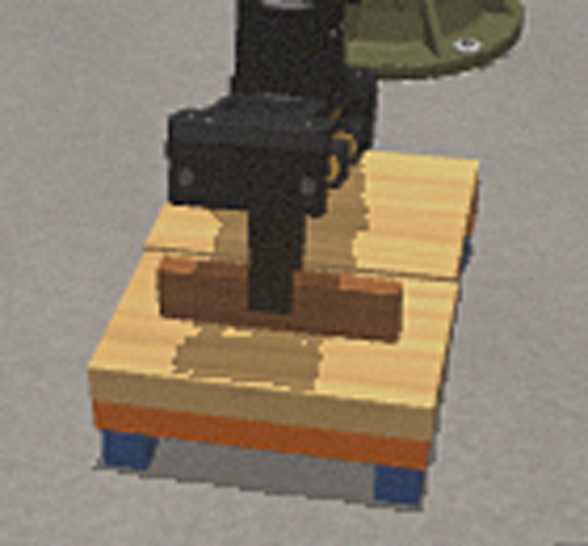

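jog_arm([
  [-0.2,0,0,0,0],
  [-0.2,0,0,0,0],
  [-0.2,0,0,0,0],
  [-0.2,0,0,0,0],
])

```text
time: 25.25
tcp_pos: [546.7, -1.3, 91.0]
eef_rot: [0.705, 0.69, 0.118, 0.113]
force: [0.4, 0.4, 0.4]
width: 33.9
```

jog_arm([
  [-0.2,0,0,-0.01,0],
  [-0.2,0,0,-0.025,0],
  [-0.2,0,0,-0.045,0],
  [-0.2,0,0,-0.07,0],
  [-0.2,0.0,0.02,-0.1,0],
  [-0.2,0.0,0.04,-0.13,0],
  [-0.2,0.04,0.06,-0.16,0],
  [-0.2,0.08,0.06,-0.16,0],
  [-0.2,0.12,0.06,-0.16,0],
  [-0.2,0.16,0.06,-0.16,0],
])

```text
time: 26.25
tcp_pos: [555.0, 158.5, 263.8]
eef_rot: [0.705, 0.69, 0.119, 0.113]
force: [0.4, -0.2, 0.4]
width: 34.7
```

jog_arm([
  [-0.2,0.05,0,0,0],
  [-0.2,0.1,0,0,0],
  [-0.2,0.15,0,0,0],
  [-0.2,0.2,0,0,0],
  [-0.2,0.2,0,0,0],
])

```text
time: 26.75
tcp_pos: [555.4, 366.9, 263.3]
eef_rot: [0.701, 0.694, 0.118, 0.112]
force: [0.6, 0.5, -1.1]
width: 35.0
```

```bash
python3 - <<'E'
from h import *
st()
for n in("scene","top"):
    f=manip.grab_frame(n); im=f["img"]; cv2.imwrite(f"pics/{n}12raw.png",im); im2=im[120:250,190:330] if n=="scene" else im[140:280,190:330]
    cv2.imwrite(f"pics/{n}12.png",cv2.resize(im2,None,fx=4.2,fy=4.2,interpolation=cv2.INTER_CUBIC))
E
```

```text
t 26.75 tcp [555.4 366.9 263.3] z [ 0.321  0.007 -0.947] x [0.008 1.    0.01 ] y [ 0.947 -0.011  0.321] F [ 0.6  0.5 -1.1] w 35.0
 j [-1.168  0.141  0.474  1.644  0.156  1.121 -0.765]
```

View pics/scene12.png

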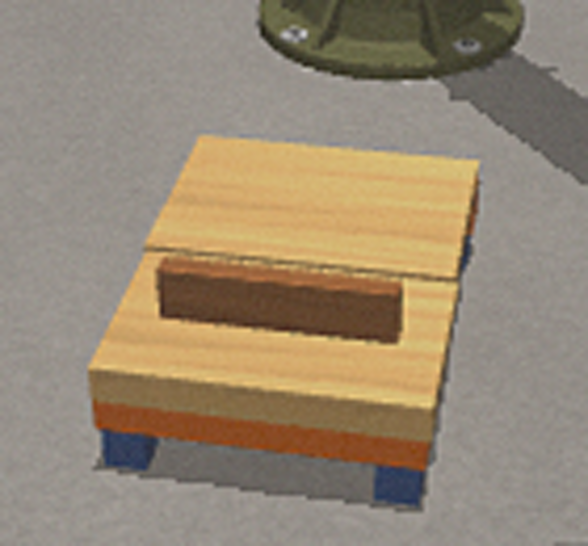

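View pics/top12.png

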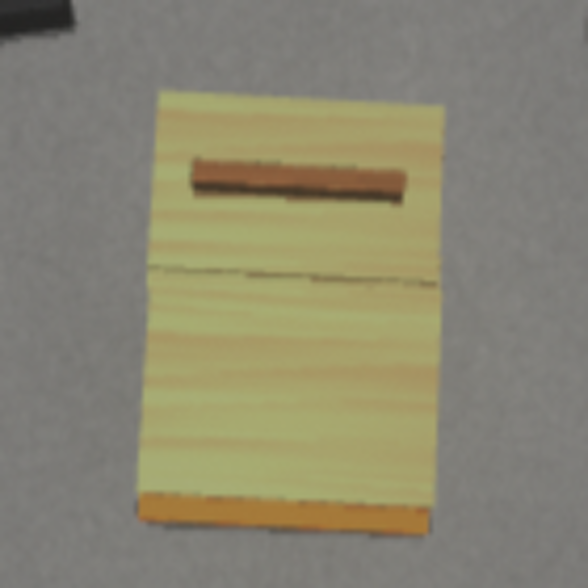

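View pics/scene12raw.png

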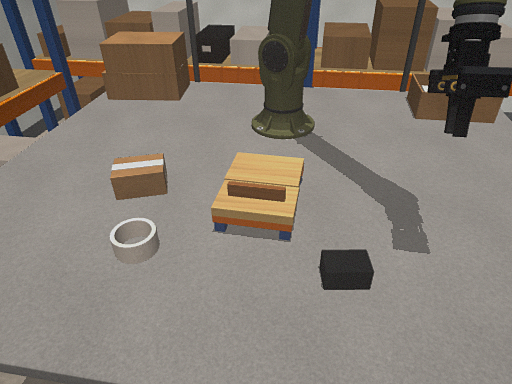

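```bash
python3 - <<'E'
from h import *
f=manip.grab_frame("top"); g=manip.grab_frame("scene")
o1=(190,140);o2=(190,120)
for n,a,b in [("plain +y",(160,92),(436,409)),("plain -y",(444,106),(90,370)),("seam +y",(148,268),(460,281)),("seam -y",(437,284),(143,249)),("decknear +y",(137,493),(480,160)),("decknear -y",(434,507),(202,136))]:
    X,e1,e2=tri(f,un(a,o1,4.2),g,un(b,o2,4.2)); print(n,X.round(1),e1.round(1),e2.round(1))
E
```

```text
plain +y [602.5  88.2  73.7] [-0.6  0. ] [-0.9 -0. ]
plain -y [597.4 -91.2  73.3] [-0.5  0.1] [-0.7 -0.1]
seam +y [490.6  91.9  75.2] [-0.5  0. ] [-0.6 -0. ]
seam -y [484.3 -88.5  74.5] [ 0.2 -0. ] [0.2 0. ]
decknear +y [353.8  94.2  74. ] [-0.4  0. ] [-0.5 -0. ]
decknear -y [348.  -85.2  73.3] [-0.5  0.1] [-0.6 -0. ]
```

Everything checks: board top at 73–75 mm at all four corners, level with the deck. The tip is at about −4 mm in the bay frame, and yaw and ends are in line with the deck. Handing in.

```bash
python3 -c "
from station import manip
print(manip.finish_job())"
```

```text
the job is handed in; nothing more can be done
None
```

The board is in the bay: flat, tongue home in the groove, gripper open and clear. The job was handed in at about 27 s of the 64 s limit; no verdict came back.

**How it was done**
- The jog commands cannot tilt the tool. I tilted it about 19° by nudging it past its reach limits in free air; the reached pose then stayed as the new command.
- I squared the board on the bench with a light grip. A firm 30 N grip then pulled it flush with the tilted fingers, so it lifted already slanted.
- I felt the rib, backed off, and slid the tongue down its slope to the back wall, with about 8 N of force at most. Then I lightened the grip and swung the board down about its tongue tip, with 5–7 N on the shelf for most of the way. The last 1 mm press peaked at about 16 N, and I backed it off before opening.

**Last checks, from the two cameras**

| Check | Result |
|---|---|
| Board top height at corners | 73–75 mm, level with the deck (camera error about 2 mm) |
| Tongue tip, x in bay frame | about −4 mm (allowed −20.5 to 0.5) |
| Yaw | about −1.6°, same as the shelf |
| Ends | within about 1–2 mm of the deck's ends |
| Carton, tape roll, black box | look unmoved in the last picture; not measured |

**What disagreed or stayed uncertain**
- **Board height while held:** the camera estimate varied by 2–4 mm between looks, so I relied on touch there.
- **Rib contact:** it came about 3 mm lower than I predicted.
- **Joint readings at the limits:** while tilting the tool, joint 6 read up to 2.053 against its 2.05 limit, and joint 2 read −0.301 against −0.30. I took this as sensor noise at the stop, but it is the one thing that could count against the range rule.

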